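# Put the ink sticks away in the screw-lid canister

### The job

Put every ink stick from the table into the canister. Then set the lid on with its bar pointing at the latch post so that it rides high on the thread, turn it backward (counter-clockwise from above) until it drops a step, and turn it forward (clockwise) until it stops. Finally swing the latch fully shut over the lid's edge, leaving the paint jars, cup and dish where they stand.

Things in the scene. Friction and masses are not known exactly. Their poses are not given: they have to be found in the camera images.
- canister: Fixed aluminium tube on a wooden board (215 x 150 x 8 mm) that also carries the latch post. Origin on the tube's axis at table height, z up; +x points at the latch post. Bore 91 mm, floor 12 mm and rim 90 mm above the table, outside diameter 99 mm, rim slightly bevelled. Below the rim, outside, a four-start right-hand thread 112 mm across.
- rim (a point): Centre of the canister's mouth, 90 mm up. Let p be the angle of the lid's bar, counter-clockwise from canister +x. Set on at p = 0 or half a turn round, the lid's lugs rest ON TOP of the thread, lid origin about 76 mm above the table; forward from there it only meets a stop (p = -0.23).
- thread (a point): On the canister's axis at the thread, 70 mm up. Riding on top and turned backward, the lid climbs 3 mm; between p = 0.72 and 1.10 (stop) it falls 9 mm, to 70 to 72 mm (origin above table). Then turned forward its lugs run under the thread and it sinks to the hard stop at p = -0.23, origin about 66 mm up.
- lid: Loose aluminium screw lid, 123 mm across, 0.13 to 0.2 kg, right way up on the table at the start. Origin at the centre of the skirt's lower edge, z up, x along its bar. Skirt and top plate 30 mm high. Four lugs inside the skirt's lower edge, under the bar's ends and square to them, 1 mm above the origin; they pass the canister's tube with 2 mm to spare all round.
- lid_bar (a point): Centre of the top face of the lid's black bar, on the lid's axis, 58 mm above the lid's origin. The bar is 56 mm long (lid x), 14 mm thick, 28 mm tall, standing on the top plate. Light torque turns the lid. It can sink only if the bar is held loosely (fingers 2 to 4 mm wider than it) or let go.
- latch (a joint): Swing latch: steel arm 66 x 20 x 8 mm turning level on the post, rad. 0 = shut (arm along canister -x, nose 22 mm over the lid); grows to 2.0 as the nose swings counter-clockwise (from above) off the lid, towards canister -y. Stays where left, about 1 N at the peg. Underside 98 mm above the table: clears a lid screwed home (plate at 96 mm), strikes a higher one.
- latch_pivot (a point): Fixed point on the latch's turning axis at the top of the post (26 mm thick), 95 mm from the canister's axis along its +x, 98 mm above the table.
- latch_peg (a point): Top centre of the latch's upright round black peg, 14 mm across, 32 mm tall (from 106 to 138 mm above the table), 30 mm from the latch's axis. Push or pinch it from above to swing the latch.
- stick0: Loose black ink stick, 65 mm (its x) x 20 mm (y) x 14 mm (z), 35 g, lying on the table at the start. Origin at the centre of its underside. Three to five of the six are present.
- stick1: Loose black ink stick, 65 mm (its x) x 20 mm (y) x 14 mm (z), 35 g, lying on the table at the start. Origin at the centre of its underside. Three to five of the six are present.
- stick2: Loose black ink stick, 65 mm (its x) x 20 mm (y) x 14 mm (z), 35 g, lying on the table at the start. Origin at the centre of its underside. Three to five of the six are present.
- stick3: Loose black ink stick, 65 mm (its x) x 20 mm (y) x 14 mm (z), 35 g, lying on the table at the start. Origin at the centre of its underside. Three to five of the six are present.
- stick4: Loose black ink stick, 65 mm (its x) x 20 mm (y) x 14 mm (z), 35 g, lying on the table at the start. Origin at the centre of its underside. Three to five of the six are present.
- stick5: Loose black ink stick, 65 mm (its x) x 20 mm (y) x 14 mm (z), 35 g, lying on the table at the start. Origin at the centre of its underside. Three to five of the six are present.
- jar_a: Bystander: small clear paint jar, 42 mm across, 62 mm tall, black cap. Origin at the centre of its underside. Leave it alone.
- jar_b: Bystander: small brass-coloured paint jar, 48 mm across, 55 mm tall. Origin at the centre of its underside. Leave it alone.
- cup: Bystander: white plastic cup, 68 mm across, 85 mm tall. Origin at the centre of its underside. Leave it alone.
- dish: Bystander: white ceramic dish, 90 mm across, 35 mm tall. Origin at the centre of its underside. Leave it alone.

How it is judged (in metres and radians):
On the way, in this order (a step that is already met when the one before it is completed fails the run):
1. every ink stick present lies inside the canister (horizontal distance between each of stick0, stick1, stick2, stick3, stick4, stick5 and canister below 0.046 m and z of stick0 in the frame of canister between 0.004 and 0.085 m and z of stick1 in the frame of canister between 0.004 and 0.085 m and z of stick2 in the frame of canister between 0.004 and 0.085 m and z of stick3 in the frame of canister between 0.004 and 0.085 m and z of stick4 in the frame of canister between 0.004 and 0.085 m and z of stick5 in the frame of canister between 0.004 and 0.085 m), for 0.3 s.
2. the lid rides high on the thread, level and centred, its bar within 20 degrees of pointing at the latch post (horizontal distance between lid and canister below 0.006 m and angle between lid's own z axis and vertical below 0.06 rad and z of lid in the frame of canister between 0.0735 and 0.08 m and angle between the x axis of lid and the x axis of canister, either way round below 0.35 rad), for 0.3 s.
3. turned back, the lid has dropped a step: low on the canister with its bar still more than 32 degrees from the latch post's direction (horizontal distance between lid and canister below 0.006 m and angle between lid's own z axis and vertical below 0.06 rad and z of lid in the frame of canister between 0.067 and 0.0735 m and angle between the x axis of lid and the x axis of canister, either way round above 0.56 rad), for 0.2 s.
4. turned forward, the lid is screwed home (origin less than 67.0 mm above the table) (horizontal distance between lid and canister below 0.006 m and angle between lid's own z axis and vertical below 0.06 rad and z of lid in the frame of canister between 0.062 and 0.067 m), for 0.2 s.
5. the latch is shut (within 0.12 rad) (value of joint latch below 0.12 rad), for 0.2 s.
At the end, for the whole second after the job is handed in: Every stick present is inside the canister, the lid is level, centred within 6 mm and screwed home (origin 62 to 67.0 mm above the table) and at rest, and the latch is within 0.12 rad of shut (all of step 1 and all of step 4 and linear speed of lid below 0.02 m/s and value of joint latch below 0.12 rad); the robot touches nothing.
It fails at once if the clear jar pushed more than 30 mm from its place (distance of jar_a from where it was at the start of the episode above 0.03 m).
It fails at once if the brass jar pushed more than 30 mm from its place (distance of jar_b from where it was at the start of the episode above 0.03 m).
It fails at once if the cup pushed more than 30 mm from its place (distance of cup from where it was at the start of the episode above 0.03 m).
It fails at once if the dish pushed more than 30 mm from its place (distance of dish from where it was at the start of the episode above 0.03 m).
Of stick0, stick1, stick2, stick3, stick4, stick5 only 3 to 5 are there at a start; the rules pass over those that are not, and their reading is None.
At some moment in a run one of stick0, stick1, stick2, stick3, stick4, stick5 may be knocked a few centimetres aside while the robot is not near it.
Once in a run the grip may slacken for a moment while it holds something.
It also fails if it takes over 210 s, if anything falls off the work surface, if the arm or the gripper's body presses on something with over 40 N, if the wrist force passes 120 N, or if a joint passes its speed limit or range.

### The arm

A 6-joint arm with a two-finger parallel gripper is mounted at the origin on the work surface. World frame = base frame: x ahead of the robot, y to its left, z up, the work surface at z = 0. Lengths are in mm, angles in rad, forces in N, time in s.
With the tool pointing down it reaches from about 275 to 1000 mm from the base axis. Payload 8.4 kg.
Tool frame: the origin (TCP) lies on the centre line of the jaws, within the pads' length; the fingertips stand 25 mm ahead of it and the grasp point (between the pads) lies 6 mm ahead of it; z points along the fingers, x is the direction in which the jaws open and shut, and the axes are right-handed (so a half turn about z gives the same grasp; the last joint's range is limited). The gripper opens to 85 mm and grips with 20 to 120 N. Pads are 22 mm wide; open, the fingers measure 114 mm over their backs; the gripper's body (76 mm by 85 mm) begins 54 mm behind the grasp point. The pads swing forward as they close: fully open they stand 13 mm farther back than shut.
Start: joints at [1.105, 0.353, 1.633, -0, 1.155, -0.002], TCP at [279.593, 558.977, 234.581] pointing down, gripper open.
Joint ranges: [-2.63, 2.63], [-0.92, 2.1], [0.06, 2.66], [-1.3, 4.44], [0, 2.69], [-3.02, 3.02]. Speed limits (rad/s): [2.22, 2.22, 2.79, 3.14, 3.14, 3.14].

### API

Orientations are given as [roll, pitch, yaw] about the fixed x, y, z axes, in that order (R = Rz(yaw) Ry(pitch) Rx(roll)).
In Python, from rig import r gives the robot as it stands. The module is installed in compiled form; this text tells all that it offers.
- The arm moves only by the tool jog_arm, never from a script. Its argument "deltas" is a list of rows, each an object with "gripper": the gripper command: -1 is fully open, 1 is shut, values between are in proportion; "translation": the shift along the world's x, y, z in units of 10 cm (1.0 is 10 cm), a list of three; "dr": the turn, a rotation vector about the world's x, y, z in units of pi/2 rad (1.0 is pi/2 rad), a list of three. In form: [{"gripper": gripper, "translation": [x, y, z], "dr": [wx, wy, wz]}, ...]. A call has 1 to 12 rows; each row shifts and turns the commanded pose from where the row before left it; what a row does not reach is not made up. A row lasts 1/12 s, in which the tool goes at most 41.7 mm and 7.16 degrees, less where a joint would pass 70% of its speed; a pose out of reach is approached as far as the arm can. A call with a number of a shift or a turn outside -1 to 1 is refused whole. A call with a gripper value outside its range is refused whole. The fingers move at their own pace and stop on an object; "squeeze" is the grip in N (left out, the last holds). Time passes only in rows, so rows that do not move let the fingers close. It gives the time, the measured TCP pose, the force and the opening at its end, in the units of the state.
- r.sense(): the state, without advancing time (a new reading comes with each control period).
- r.grab_frame(name): name is "scene" or "top"; returns the picture (384x512x3 uint8, blue, green, red); there is no depth.
- r.calibration(name): a dict with "mtx" (3x3 intrinsics, pixels), "world_from_camera" (4x4, takes a point from camera to world coordinates). Camera axes: x right, y down, z forward; pixel columns grow to the right and rows downward; lengths in mm; the calibration is good to about 2 mm. A picture is of the moment at which its call begins. calibration takes no time and is no camera call.
- r.sign_off(): hands the job in, once; it reports no verdict.
The state is a dict: "clock": time; "qpos": joint angles; "qvel": joint speeds; "joint_efforts": joint torques, N m; "eef_pos": TCP position; "tcp_rot": TCP orientation; "contact_force": force on the tool from outside, world axes, zero at the start; "wrist_torque": the same for the moment, N m; "opening": opening from 0.0 (shut) to 1.0 (fully open).
Only numpy, scipy, OpenCV 4.12 (cv2) and the standard library are available. Lean on these libraries where they do the work, as an engineer would, in place of code of your own. Each camera call takes 0.05 s, during which the arm holds its last target. There are 200 camera calls.

## Working session

There is one attempt and no reset: what is moved stays moved. The work goes in short steps, Python scripts to look and compute and a tool call to move; the robot and the scene stay as the last step left them, time stands still between calls to the robot, and variables do not carry over. Pictures are saved under pics/ and viewed, about 12 in all and at most 16, crops included, and the job is handed in when it is done.

Besides the shell and the picture viewer there is one more tool, called by a JSON object that holds its "api" and its "payload". jog_arm: Moves the arm, as the interface text tells. Shifts and turns lie within -1 to 1; 1 stands for 10 cm of shift or pi/2 rad of turn. Its arguments: {"type":"object","properties":{"deltas":{"type":"array"},"squeeze":{"type":"number"}},"required":["deltas"]}

```bash
mkdir -p pics; python3 - <<'E'
from rig import r
import cv2,numpy as np
np.set_printoptions(suppress=True,precision=3)
for n in("scene","top"):
    cv2.imwrite(f"pics/{n}0.png",r.grab_frame(n)); c=r.calibration(n); print(n,c["mtx"],c["world_from_camera"])
print(r.sense())
E
```

```text
scene [[436.812   0.    263.846]
 [  0.    436.812 186.251]
 [  0.      0.      1.   ]] [[  -0.851    0.325   -0.412 1124.743]
 [   0.525    0.529   -0.667  852.183]
 [   0.001   -0.784   -0.621  904.905]
 [   0.       0.       0.       1.   ]]
top [[464.183   0.    256.508]
 [  0.    464.183 193.494]
 [  0.      0.      1.   ]] [[   0.005   -0.99     0.139  420.377]
 [  -1.      -0.007   -0.015   16.247]
 [   0.016   -0.139   -0.99  1329.767]
 [   0.       0.       0.       1.   ]]
{'clock': 0.1, 'qpos': array([ 1.105,  0.354,  1.634, -0.   ,  1.155, -0.002]), 'qvel': array([ 0.001, -0.001, -0.003,  0.   ,  0.001, -0.001]), 'joint_efforts': array([ -0.001, -60.636, -34.282,  -0.   ,   0.004,   0.   ]), 'eef_pos': array([279.402, 558.624, 233.94 ]), 'tcp_rot': array([3.142, 0.001, 1.107]), 'contact_force': array([-0.196, -0.306,  0.651]), 'wrist_torque': array([-0.033,  0.064,  0.012]), 'opening': 1.0044717558361618}
```

View pics/top0.png

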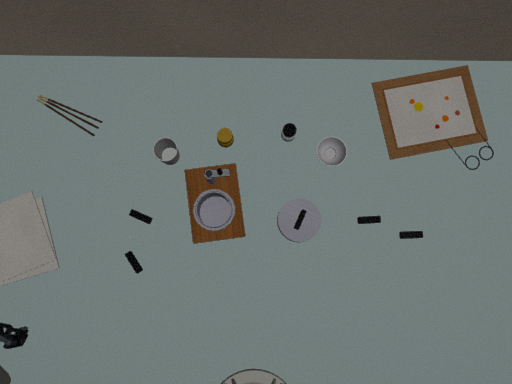

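View pics/scene0.png

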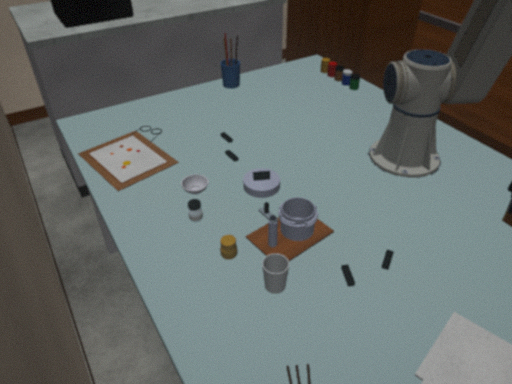

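The top view shows the four sticks at about (141,216), (134,262), (369,220) and (411,235). The lid is at (299,220), its bar dark, and the canister mouth at (214,210). The latch post is at (209,175) with the peg near (220,172). The scene view agrees with this. Now I'll measure.

```bash
cat > h.py <<'E'
from rig import r
import cv2,numpy as np
np.set_printoptions(suppress=True,precision=2)
C={n:(r.calibration(n)["mtx"],r.calibration(n)["world_from_camera"]) for n in("scene","top")}
def cast(n,uv,z):
    K,T=C[n]; uv=np.atleast_2d(uv).astype(float)
    d=np.c_[uv,np.ones(len(uv))]@np.linalg.inv(K).T@T[:3,:3].T
    return T[:3,3]+d*((z-T[2,3])/d[:,2])[:,None]
def proj(n,P):
    K,T=C[n]; p=(np.atleast_2d(P)-T[:3,3])@T[:3,:3]@K.T
    return p[:,:2]/p[:,2:]
def dark(img,thr=45,amin=30,amax=400):
    m=(img.max(2)<thr).astype(np.uint8)
    return [c for c in cv2.findContours(m,cv2.RETR_EXTERNAL,cv2.CHAIN_APPROX_NONE)[0] if amin<cv2.contourArea(c)<amax]
def blobs(n,img,z,thr=45,**k):
    for c in dark(img,thr,**k):
        W=cast(n,c[:,0,:],z)[:,:2].astype(np.float32)
        (cx,cy),(w,h),a=cv2.minAreaRect(W)
        if w<h: a+=90; w,h=h,w
        yield cv2.minAreaRect(c)[0],np.array([cx,cy]),w,h,(a+90)%180-90
E
python3 - <<'E'
from h import *
for n in("top","scene"):
    im=cv2.imread(f"pics/{n}0.png")
    for z in (10,58):
        print(n,z)
        for uv,p,w,h,a in blobs(n,im,z): 
            if w<90: print(np.array(uv),p,"%.0f x %.0f  ang %.0f"%(w,h,a))
im=cv2.imread("pics/top0.png")
cv2.imwrite("pics/c1.png",cv2.resize(im[150:250,170:330],None,fx=5,fy=5,interpolation=cv2.INTER_CUBIC))
E
```

```text
top 10
[133.45 261.72] [410.32 339.82] 63 x 19  ang 34
[411. 234.] [ 491.96 -445.08] 63 x 17  ang -90
[368.52 219.38] [ 533.03 -324.98] 62 x 18  ang -86
[299.6  219.27] [ 532.22 -127.48] 57 x 13  ang -24
[140.28 216.19] [538.31 325.9 ] 63 x 17  ang 67
[289. 130.] [794.19 -98.53] 36 x 35  ang 1
top 58
[133.45 261.72] [410.69 328.06] 60 x 18  ang 34
[411. 234.] [ 489.36 -428.3 ] 61 x 16  ang -90
[368.52 219.38] [ 528.93 -312.57] 60 x 17  ang -86
[299.6  219.27] [ 528.16 -122.26] 55 x 13  ang -24
[140.28 216.19] [534.02 314.64] 61 x 17  ang 67
[289. 130.] [780.6  -94.36] 35 x 34  ang 1
scene 10
[347.66 274.94] [539.89 324.89] 62 x 15  ang 66
[387.1 259.2] [411.98 338.93] 62 x 12  ang 33
[509. 211.] [-50.47 389.87] 84 x 11  ang 34
[193.5 204. ] [ 765.77 -148.61] 40 x 28  ang 65
[ 83.38 190.45] [1042.58 -398.69] 56 x 25  ang 89
[261.23 175.23] [ 505.01 -165.44] 48 x 32  ang -24
scene 58
[347.66 274.94] [571.26 353.17] 59 x 14  ang 66
[387.1 259.2] [450.21 366.46] 58 x 12  ang 33
[509. 211.] [ 12.56 414.67] 79 x 11  ang 34
[193.5 204. ] [785.02 -94.93] 37 x 26  ang 65
[ 83.38 190.45] [1046.99 -331.6 ] 53 x 24  ang 89
[261.23 175.23] [ 538.25 -110.85] 46 x 30  ang -24
```

View pics/c1.png

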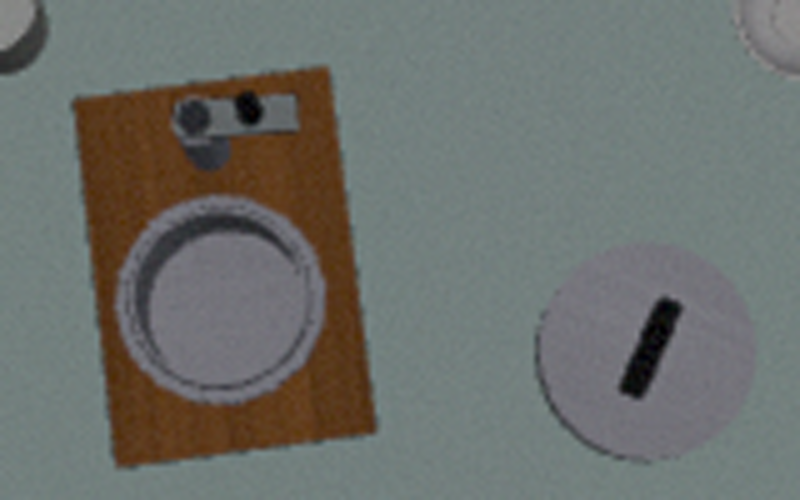

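```bash
cat >> h.py <<'E'
def board(n,im):
    hsv=cv2.cvtColor(im,cv2.COLOR_BGR2HSV); m=cv2.inRange(hsv,(3,90,30),(20,255,255))
    cs,hi=cv2.findContours(m,cv2.RETR_CCOMP,cv2.CHAIN_APPROX_NONE)
    P=np.array([550,125,60.]); u=proj(n,P)[0]
    best=[(c,i) for i,c in enumerate(cs) if hi[0][i][3]<0 and cv2.contourArea(c)>500 and abs(c[:,0].mean(0)-u).max()<40]
    return m,cs,hi[0],best
E
python3 - <<'E'
from h import *
for n in("top","scene"):
    im=cv2.imread(f"pics/{n}0.png"); m,cs,hi,b=board(n,im)
    for c,i in b:
        W=cast(n,cv2.convexHull(c)[:,0],8)[:,:2].astype(np.float32); print(n,"board",cv2.minAreaRect(W))
        for k,cc in enumerate(cs):
            if hi[k][3]==i and cv2.contourArea(cc)>100:
                e=cv2.fitEllipse(cc);print("hole",e,[cast(n,e[0],z)[0][:2] for z in(70,90)])
im=cv2.imread("pics/top0.png");f=lambda x,y:(x/5+170-.4,y/5+150-.4)
print("bore",cast("top",f(223.5,300),90)); print("pivot",cast("top",f(192,117),106)); print("peg top",cast("top",f(247,103),138),cast("top",f(249,112),122))
g=cv2.imread("pics/top0.png"); s=cv2.imread("pics/scene0.png")
cv2.imwrite("pics/c2.png",cv2.resize(s[155:285,210:340],None,fx=4.6,fy=4.6,interpolation=cv2.INTER_CUBIC))
for z,uv in ((30,f(645,351)),(58,f(651,347))): print("lid",cast("top",uv,z))
E
```

```text
top board ((579.271728515625, 116.62599182128906), (213.06521606445312, 148.01852416992188), 7.937837600708008)
hole ((213.66372680664062, 209.5303192138672), (42.98395919799805, 43.224021911621094), 35.05606460571289) [array([552.26, 113.29]), array([550.17, 111.75])]
hole ((215.0155487060547, 174.5542449951172), (14.990499496459961, 28.760839462280273), 77.30123138427734) [array([649.03, 111.25]), array([645.4 , 109.74])]
scene board ((581.458251953125, 116.64059448242188), (210.84852600097656, 146.4421844482422), 7.925868511199951)
bore [[549.99 110.04  90.  ]]
pivot [[646.57 127.35 106.  ]]
peg top [[648.29  95.94 138.  ]] [[646.53  95.88 122.  ]]
lid [[ 528.95 -122.45   30.  ]]
lid [[ 528.84 -122.79   58.  ]]
```

View pics/c2.png

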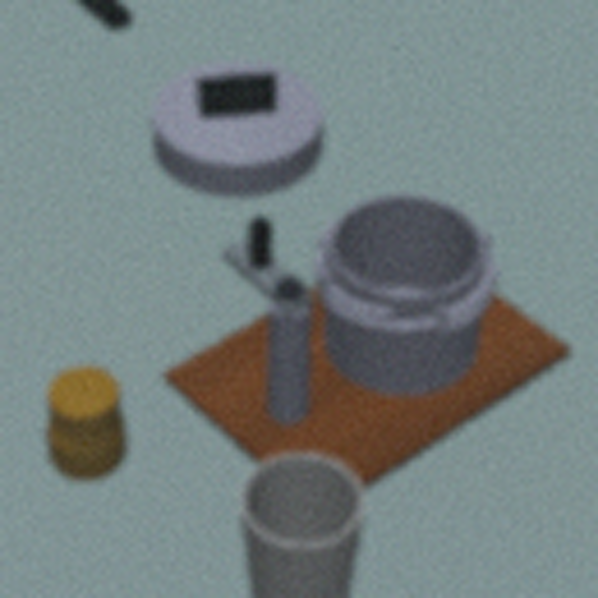

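The scene crop agrees with the top view: the tube mouth is centred at about crop (406,250), the pivot at (291,290) and the lid plate at (238,115). I'll cross-check canister and lid in the scene view.

```bash
python3 - <<'E'
from h import *
f=lambda x,y:(x/4.6+210-.4,y/4.6+155-.4)
for k,z,uv in (("bore",90,f(406,248)),("pivot",106,f(291,290)),("lid",30,f(238,115)),("peg",138,f(260,220))): print(k,cast("scene",uv,z))
s=cv2.imread("pics/scene0.png")
for uv,p,w,h,a in blobs("scene",s,14,thr=60):print(np.array(uv),p,w,h,a)
E
```

```text
bore [[554.95 112.94  90.  ]]
pivot [[645.21 122.63 106.  ]]
lid [[ 532.25 -122.45   30.  ]]
peg [[647.2   91.12 138.  ]]
[347.58 274.97] [542.99 328.03] 64.2178726196289 17.145471572875977 65.58906555175781
[ 62.8 286.4] [1184.99  -30.81] 214.86761474609375 5.829355716705322 -89.4576141834259
[387.1 259.2] [415.19 341.18] 65.97872924804688 15.442190170288086 33.34109115600586
[507.5 212.5] [-38.74 391.48] 125.40013885498047 19.278085708618164 34.39847946166992
[194.  204.5] [ 766.92 -141.74] 44.751075744628906 31.20951271057129 64.96868896484375
[ 82.93 189.59] [1043.53 -398.67] 73.40737915039062 27.097904205322266 89.79977416992188
[261.01 175.19] [ 510.05 -160.61] 47.97726821899414 39.26286697387695 -30.657737731933594
[231.3  155.24] [ 538.53 -321.2 ] 62.953121185302734 18.669570922851562 -84.03180122375488
[228.2  62.4] [  146.97 -1088.05] 104.31918334960938 46.03242111206055 62.52296829223633
```

{"api": "jog_arm", "payload": {"deltas": [{"gripper":0,"translation":[0.132,-0.219,-0.134],"dr":[0,0,0.0668]},{"gripper":0,"translation":[0.132,-0.219,-0.134],"dr":[0,0,0.0668]},{"gripper":0,"translation":[0.132,-0.219,-0.134],"dr":[0,0,0.0668]},{"gripper":0,"translation":[0.132,-0.219,-0.134],"dr":[0,0,0.0668]},{"gripper":0,"translation":[0.132,-0.219,-0.134],"dr":[0,0,0.0668]},{"gripper":0,"translation":[0.132,-0.219,-0.134],"dr":[0,0,0.0668]},{"gripper":0,"translation":[0.132,-0.219,-0.134],"dr":[0,0,0.0668]},{"gripper":0,"translation":[0.132,-0.219,-0.134],"dr":[0,0,0.0668]},{"gripper":0,"translation":[0.132,-0.219,-0.134],"dr":[0,0,0.0668]},{"gripper":0,"translation":[0.132,-0.219,-0.134],"dr":[0,0,0.0668]},{"gripper":0,"translation":[0,0,0],"dr":[0,0,0]},{"gripper":0,"translation":[0,0,0],"dr":[0,0,0]}], "squeeze": 40}}

```text
clock: 1.1
eef_pos: [411.5, 338.7, 99.8]
tcp_rot: [-3.14, 0.0, 2.152]
contact_force: [0.1, 0.6, -0.4]
opening: 0.498
```

{"api": "jog_arm", "payload": {"deltas": [{"gripper":0,"translation":[0,0.01,-0.25],"dr":[0,0,0]},{"gripper":0,"translation":[0,0,-0.25],"dr":[0,0,0]},{"gripper":0,"translation":[0,0,-0.22],"dr":[0,0,0]},{"gripper":0,"translation":[0,0,0],"dr":[0,0,0]},{"gripper":0,"translation":[0,0,0],"dr":[0,0,0]},{"gripper":1,"translation":[0,0,0],"dr":[0,0,0]},{"gripper":1,"translation":[0,0,0],"dr":[0,0,0]},{"gripper":1,"translation":[0,0,0],"dr":[0,0,0]},{"gripper":1,"translation":[0,0,0],"dr":[0,0,0]},{"gripper":1,"translation":[0,0,0],"dr":[0,0,0]},{"gripper":1,"translation":[0,0,0],"dr":[0,0,0]},{"gripper":1,"translation":[0,0,0],"dr":[0,0,0]}]}}

```text
clock: 2.1
eef_pos: [411.7, 341.0, 28.8]
tcp_rot: [3.141, -0.0, 2.156]
contact_force: [-0.4, -0.3, 0.1]
opening: -0.0
```

```bash
python3 - <<'E'
from h import *
s=r.grab_frame("scene");t=r.grab_frame("top")
cv2.imwrite("pics/s1.png",s);cv2.imwrite("pics/t1.png",t)
a=cv2.resize(s[200:320,310:430],(480,480),interpolation=2);b=cv2.resize(t[190:290,90:170],(320,400),interpolation=2)
o=np.zeros((480,800,3),np.uint8);o[:,:480]=a;o[:400,480:]=b
cv2.imwrite("pics/v1.png",o)
for n,i in(("top",t),("scene",s)):
  for uv,p,w,h,a in blobs(n,i,10): print(n,np.array(uv),p,w,h,a)
E
```

```text
top [138.5 375.5] [105.17 313.32] 84.68604278564453 38.916709899902344 -89.97051118314266
top [411. 234.] [ 491.96 -445.15] 63.46166229248047 17.075529098510742 -89.69439670443535
top [126.36 246.34] [453.35 361.79] 156.9668731689453 54.005958557128906 41.74053955078125
top [368.52 219.41] [ 532.95 -324.99] 61.81572341918945 17.97420883178711 -86.31642651557922
top [299.54 219.23] [ 532.32 -127.32] 56.616798400878906 13.073081970214844 -23.574325561523438
top [140.38 216.26] [538.04 325.47] 61.70833206176758 16.747011184692383 66.06549072265625
top [289. 130.] [794.19 -98.53] 36.21413803100586 35.387001037597656 0.510972261428833
scene [347.66 274.75] [539.52 324.87] 61.71580123901367 13.51447868347168 66.14234161376953
scene [386.15 262.05] [421.81 345.34] 40.37742233276367 12.255945205688477 32.86400604248047
scene [193.5 204. ] [ 765.8  -148.63] 40.23872756958008 28.053607940673828 65.06991577148438
scene [ 83.6 190.7] [1042.61 -398.02] 51.008506774902344 23.51051139831543 -88.82537961006165
scene [261.45 175.07] [ 504.62 -166.48] 44.61719512939453 33.99425506591797 -30.76042938232422
scene [485.13 138.36] [-347.32   78.57] 262.08404541015625 55.228111267089844 88.78970336914062
scene [446.   76.5] [-662.97 -376.79] 89.19503021240234 63.77660369873047 25.658140182495117
scene [355.1  75.3] [-309.55 -621.43] 130.505126953125 38.67994689941406 38.186744689941406
scene [340.   67.5] [-301.51 -728.45] 86.28257751464844 40.04380416870117 29.438350677490234
scene [449.38  56.47] [-882.04 -536.21] 98.92332458496094 80.70449829101562 -63.06963920593262
scene [293.77  24.22] [ -482.35 -1398.13] 395.51104736328125 66.39840698242188 58.908443450927734
```

View pics/v1.png

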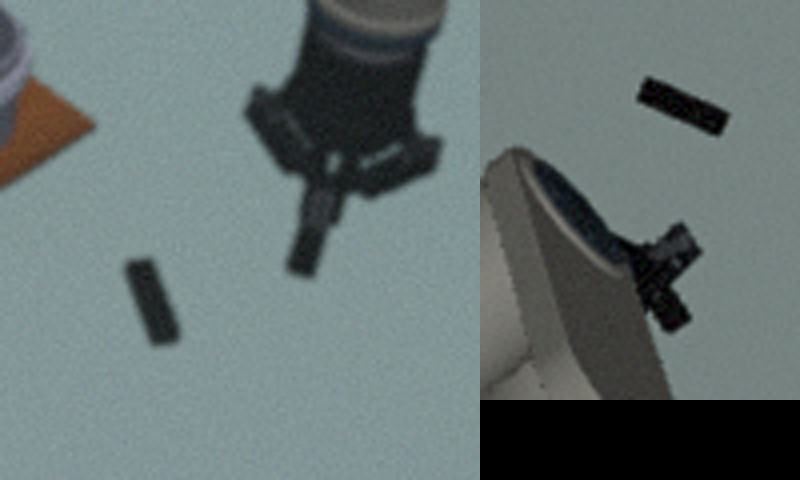

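The stick still lies in place and the jaws appear shut, with the fingertips over it at crop (315,200) in the scene view. I'll lift and look to see whether it comes along.

{"api": "jog_arm", "payload": {"deltas": [{"gripper":1,"translation":[0,0,0.2],"dr":[0,0,0]},{"gripper":1,"translation":[0,0,0.2],"dr":[0,0,0]},{"gripper":1,"translation":[0,0,0.2],"dr":[0,0,0]},{"gripper":1,"translation":[0,0,0.2],"dr":[0,0,0]},{"gripper":1,"translation":[0,0,0],"dr":[0,0,0]}]}}

```text
clock: 2.62
eef_pos: [413.3, 342.4, 112.0]
tcp_rot: [3.136, -0.001, 2.156]
contact_force: [0.7, 1.1, 0.6]
opening: 0.0
```

```bash
python3 - <<'E'
from h import *
s=r.grab_frame("scene");t=r.grab_frame("top");P=r.sense()["eef_pos"];print(P)
cv2.imwrite("pics/s2.png",s);cv2.imwrite("pics/t2.png",t)
for n,i in(("scene",s),("top",t)):
    for d,c in((0,(0,0,255)),(-25,(0,255,0))):
        u=proj(n,P+[0,0,d])[0]; cv2.circle(i,tuple(int(round(x)) for x in u),1,c,-1)
a=cv2.resize(s[180:300,310:430],(480,480),interpolation=2);b=cv2.resize(t[190:290,90:170],(320,400),interpolation=2)
o=np.zeros((480,800,3),np.uint8);o[:,:480]=a;o[:400,480:]=b
cv2.imwrite("pics/v2.png",o)
E
```

```text
[411.95 341.24 109.08]
```

View pics/v2.png

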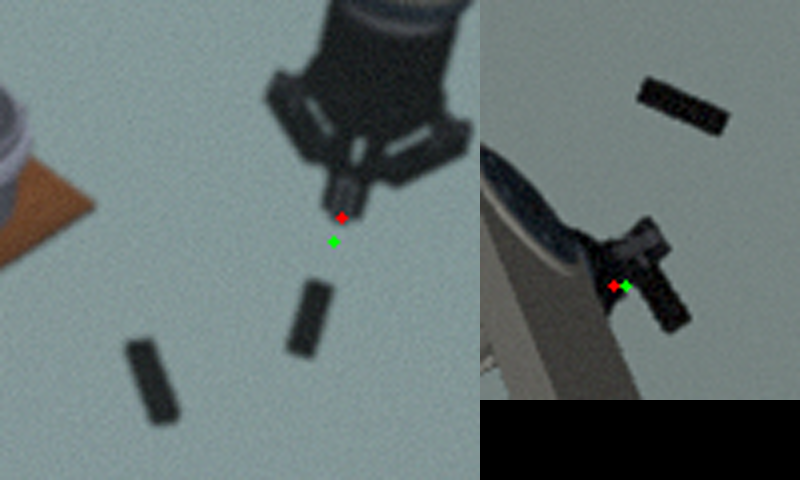

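The scene view shows the fingertips near the red TCP mark, not 25 mm past it at the green mark. So the jaws closed above the stick. I'll go lower in steps and watch the force.

{"api": "jog_arm", "payload": {"deltas": [{"gripper":0,"translation":[0,0,-0.2],"dr":[0,0,0]},{"gripper":0,"translation":[0,0,-0.2],"dr":[0,0,0]},{"gripper":0,"translation":[0,0,-0.2],"dr":[0,0,0]},{"gripper":0,"translation":[0,0,-0.15],"dr":[0,0,0]},{"gripper":0,"translation":[0,0,-0.05],"dr":[0,0,0]},{"gripper":0,"translation":[0,0,-0.05],"dr":[0,0,0]},{"gripper":0,"translation":[0,0,-0.05],"dr":[0,0,0]},{"gripper":0,"translation":[0,0,0],"dr":[0,0,0]},{"gripper":0,"translation":[0,0,0],"dr":[0,0,0]}]}}

```text
clock: 3.47
eef_pos: [411.8, 341.1, 18.8]
tcp_rot: [3.141, -0.0, 2.156]
contact_force: [0.5, 0.6, -1.0]
opening: 0.498
```

{"api": "jog_arm", "payload": {"deltas": [{"gripper":0,"translation":[0,0,-0.02],"dr":[0,0,0]},{"gripper":0,"translation":[0,0,-0.02],"dr":[0,0,0]},{"gripper":0,"translation":[0,0,-0.01],"dr":[0,0,0]},{"gripper":0,"translation":[0,0,0],"dr":[0,0,0]}]}}

```text
clock: 3.8
eef_pos: [411.6, 341.0, 13.6]
tcp_rot: [3.141, -0.0, 2.156]
contact_force: [-0.2, -0.5, -0.8]
opening: 0.501
```

{"api": "jog_arm", "payload": {"deltas": [{"gripper":0,"translation":[0,0,-0.02],"dr":[0,0,0]},{"gripper":0,"translation":[0,0,-0.02],"dr":[0,0,0]},{"gripper":0,"translation":[0,0,0],"dr":[0,0,0]},{"gripper":0.2,"translation":[0,0,0],"dr":[0,0,0]},{"gripper":0.4,"translation":[0,0,0],"dr":[0,0,0]}]}}

```text
clock: 4.22
eef_pos: [411.6, 341.0, 9.5]
tcp_rot: [-3.142, -0.0, 2.156]
contact_force: [-0.3, -1.1, 0.2]
opening: 0.3
```

{"api": "jog_arm", "payload": {"deltas": [{"gripper":1,"translation":[0,0,0],"dr":[0,0,0]},{"gripper":1,"translation":[0,0,0],"dr":[0,0,0]},{"gripper":1,"translation":[0,0,0],"dr":[0,0,0]},{"gripper":1,"translation":[0,0,0],"dr":[0,0,0]},{"gripper":1,"translation":[0,0,0],"dr":[0,0,0]}]}}

```text
clock: 4.63
eef_pos: [411.6, 341.0, 9.8]
tcp_rot: [3.141, -0.0, 2.156]
contact_force: [-0.8, -0.1, 4.8]
opening: 0.214
```

{"api": "jog_arm", "payload": {"deltas": [{"gripper":1,"translation":[0,0,0.15],"dr":[0,0,0]},{"gripper":1,"translation":[0,0,0.35],"dr":[0,0,0]},{"gripper":1,"translation":[0,0,0.35],"dr":[0,0,0]},{"gripper":1,"translation":[0,0,0.35],"dr":[0,0,0]},{"gripper":1,"translation":[0.183,-0.3,0.1],"dr":[0,0,0]},{"gripper":1,"translation":[0.183,-0.3,0],"dr":[0,0,0]},{"gripper":1,"translation":[0.183,-0.3,0],"dr":[0,0,0]},{"gripper":1,"translation":[0.183,-0.3,0],"dr":[0,0,0]},{"gripper":1,"translation":[0.183,-0.3,0],"dr":[0,0,0]},{"gripper":1,"translation":[0.183,-0.3,0],"dr":[0,0,0]},{"gripper":1,"translation":[0.183,-0.3,0],"dr":[0,0,0]},{"gripper":1,"translation":[0.183,-0.3,0],"dr":[0,0,0]}]}}

```text
clock: 5.63
eef_pos: [558.5, 99.3, 139.4]
tcp_rot: [-3.141, -0.0, 2.156]
contact_force: [0.3, 0.2, -0.6]
opening: 0.219
```

{"api": "jog_arm", "payload": {"deltas": [{"gripper":1,"translation":[0,0,0],"dr":[0,0,0]},{"gripper":1,"translation":[0,0,0],"dr":[0,0,0]}]}}

```text
clock: 5.8
eef_pos: [558.6, 99.3, 139.2]
tcp_rot: [-3.141, -0.0, 2.153]
contact_force: [0.2, 0.7, -0.5]
opening: 0.214
```

```bash
python3 - <<'E'
from h import *
s=r.grab_frame("scene");t=r.grab_frame("top");P=r.sense()["eef_pos"];print(P)
cv2.imwrite("pics/s3.png",s);cv2.imwrite("pics/t3.png",t)
for n,i in(("scene",s),("top",t)):
    for p,c in((P,(0,0,255)),(P-[0,0,10],(0,255,0)),(np.array([551,112,90]),(255,0,255))):
        u=proj(n,p)[0]; cv2.circle(i,tuple(int(round(x)) for x in u),1,c,-1)
a=cv2.resize(s[140:260,230:350],(480,480),interpolation=2);b=cv2.resize(t[150:250,170:250],(320,400),interpolation=2)
o=np.zeros((480,800,3),np.uint8);o[:,:480]=a;o[:400,480:]=b
cv2.imwrite("pics/v3.png",o)
E
```

```text
[557.39 101.13 139.2 ]
```

View pics/v3.png

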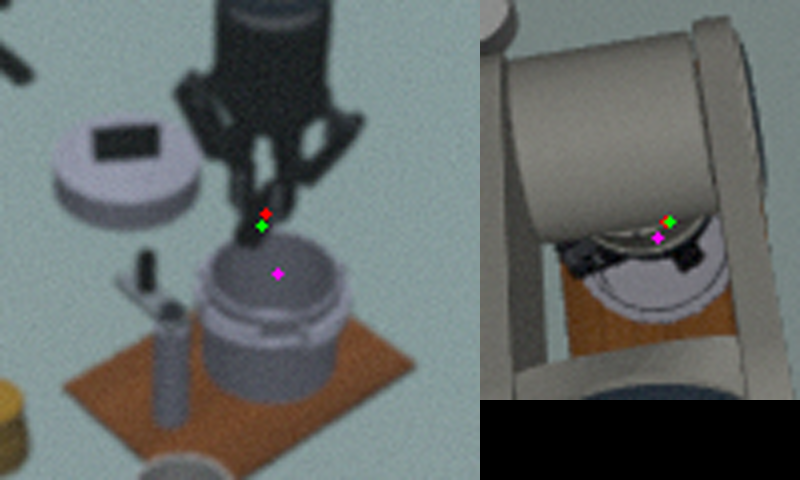

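{"api": "jog_arm", "payload": {"deltas": [{"gripper":1,"translation":[0,0,-0.3],"dr":[0,0,0]},{"gripper":1,"translation":[0,0,-0.3],"dr":[0,0,0]},{"gripper":1,"translation":[0,0,-0.05],"dr":[0,0,0]},{"gripper":1,"translation":[0,0,0],"dr":[0,0,0]},{"gripper":0.3,"translation":[0,0,0],"dr":[0,0,0]},{"gripper":0.3,"translation":[0,0,0],"dr":[0,0,0]},{"gripper":0.3,"translation":[0,0,0],"dr":[0,0,0]},{"gripper":0.3,"translation":[0,0,0],"dr":[0,0,0]},{"gripper":0.3,"translation":[0,0,0.3],"dr":[0,0,0]},{"gripper":0.3,"translation":[0,0,0.3],"dr":[0,0,0]},{"gripper":0.3,"translation":[0,0,0],"dr":[0,0,0]}]}}

```text
clock: 6.82
eef_pos: [561.4, 101.5, 140.3]
tcp_rot: [3.134, 0.003, 2.156]
contact_force: [2.3, -0.3, 1.2]
opening: 0.351
```

{"api": "jog_arm", "payload": {"deltas": [{"gripper":0,"translation":[-0.02,0.28,0],"dr":[0,0,0.06]},{"gripper":0,"translation":[-0.02,0.28,0],"dr":[0,0,0.06]},{"gripper":0,"translation":[-0.02,0.28,0],"dr":[0,0,0.06]},{"gripper":0,"translation":[-0.02,0.28,0],"dr":[0,0,0.06]},{"gripper":0,"translation":[-0.02,0.28,0],"dr":[0,0,0.06]},{"gripper":0,"translation":[-0.02,0.28,0],"dr":[0,0,0.067]},{"gripper":0,"translation":[-0.02,0.28,0],"dr":[0,0,0]},{"gripper":0,"translation":[-0.04,0.29,0],"dr":[0,0,0]},{"gripper":0,"translation":[0,0,0],"dr":[0,0,0]},{"gripper":0,"translation":[0,0,0],"dr":[0,0,0]}]}}

```text
clock: 7.65
eef_pos: [539.8, 327.3, 134.9]
tcp_rot: [3.141, 0.001, 2.735]
contact_force: [0.1, -0.9, -0.7]
opening: 0.502
```

```bash
python3 - <<'E'
from h import *
s=r.grab_frame("scene");t=r.grab_frame("top");P=r.sense();print(P["eef_pos"],P["tcp_rot"])
cv2.imwrite("pics/s4.png",s);cv2.imwrite("pics/t4.png",t)
for n,i in(("scene",s),("top",t)):
    for uv,p,w,h,a in blobs(n,i,10):
        if w<70:print(n,np.array(uv),p,w,h,a)
E
```

```text
[539.9  325.37 134.67] [-3.14  0.    2.73]
scene [347.66 274.94] [539.84 324.93] 61.9093132019043 13.958138465881348 64.85298919677734
scene [193.9 204.2] [ 764.8  -147.89] 38.93279266357422 28.78636932373047 77.71672058105469
scene [ 83.5 190.5] [1042.61 -398.14] 54.33723068237305 23.51051139831543 -88.82537961006165
scene [261.47 175.15] [ 505.33 -165.89] 48.28759765625 30.23744773864746 -22.068038940429688
scene [382. 169.] [128.46  24.7 ] 57.1208381652832 25.241455078125 38.85293197631836
top [183.5 375. ] [106.57 191.83] 57.82137680053711 41.58502960205078 -89.97050062008202
top [411. 234.] [ 491.96 -445.08] 63.31784439086914 17.0749454498291 -89.69440752267838
top [368.52 219.36] [ 533.09 -324.98] 61.77143096923828 17.774633407592773 -86.50145030021667
top [299.54 219.23] [ 532.32 -127.32] 56.616798400878906 13.073081970214844 -23.574325561523438
top [140.28 216.19] [538.31 325.9 ] 62.92252731323242 17.360740661621094 67.31643676757812
top [218.76 210.32] [556.44 103.4 ] 62.894752502441406 17.604965209960938 35.309078216552734
top [130.75 195.75] [596.79 355.14] 63.84824752807617 36.621360778808594 20.498701095581055
top [289. 130.] [794.19 -98.53] 36.214134216308594 35.38698959350586 0.510953962802887
```

{"api": "jog_arm", "payload": {"deltas": [{"gripper":0,"translation":[0,0.01,-0.3],"dr":[0,0,0]},{"gripper":0,"translation":[0,0,-0.3],"dr":[0,0,0]},{"gripper":0,"translation":[0,0,-0.3],"dr":[0,0,0]},{"gripper":0,"translation":[0,0,-0.2],"dr":[0,0,0]},{"gripper":0,"translation":[0,0,-0.1],"dr":[0,0,0]},{"gripper":0,"translation":[0,0,-0.03],"dr":[0,0,0]},{"gripper":0.4,"translation":[0,0,0],"dr":[0,0,0]},{"gripper":1,"translation":[0,0,0],"dr":[0,0,0]},{"gripper":1,"translation":[0,0,0],"dr":[0,0,0]},{"gripper":1,"translation":[0,0,0],"dr":[0,0,0]},{"gripper":1,"translation":[0,0,0],"dr":[0,0,0]},{"gripper":1,"translation":[0,0,0],"dr":[0,0,0]}]}}

```text
clock: 8.75
eef_pos: [540.9, 327.4, 12.9]
tcp_rot: [3.14, 0.001, 2.733]
contact_force: [-0.5, -1.1, 8.0]
opening: 0.217
```

{"api": "jog_arm", "payload": {"deltas": [{"gripper":1,"translation":[0,0,0.15],"dr":[0,0,0]},{"gripper":1,"translation":[0,0,0.35],"dr":[0,0,0]},{"gripper":1,"translation":[0,0,0.35],"dr":[0,0,0]},{"gripper":1,"translation":[0,0,0.35],"dr":[0,0,0]},{"gripper":1,"translation":[0.005,-0.255,0.1],"dr":[0,0,-0.06]},{"gripper":1,"translation":[0.005,-0.255,0],"dr":[0,0,-0.06]},{"gripper":1,"translation":[0.005,-0.255,0],"dr":[0,0,-0.06]},{"gripper":1,"translation":[0.005,-0.255,0],"dr":[0,0,-0.06]},{"gripper":1,"translation":[0.005,-0.255,0],"dr":[0,0,-0.06]},{"gripper":1,"translation":[0.005,-0.255,0],"dr":[0,0,-0.067]},{"gripper":1,"translation":[0,-0.255,0],"dr":[0,0,0]},{"gripper":1,"translation":[0,-0.255,0],"dr":[0,0,0]}]}}

```text
clock: 9.75
eef_pos: [542.9, 121.9, 142.0]
tcp_rot: [3.141, 0.0, 2.156]
contact_force: [0.9, 0.1, -0.2]
opening: 0.219
```

{"api": "jog_arm", "payload": {"deltas": [{"gripper":1,"translation":[0,0,0],"dr":[0,0,0]},{"gripper":1,"translation":[0,0,0],"dr":[0,0,0]}]}}

```text
clock: 9.92
eef_pos: [543.1, 122.1, 142.0]
tcp_rot: [3.141, 0.0, 2.154]
contact_force: [-0.3, 0.9, -0.2]
opening: 0.212
```

{"api": "jog_arm", "payload": {"deltas": [{"gripper":1,"translation":[0,0,-0.3],"dr":[0,0,0]},{"gripper":1,"translation":[0,0,-0.3],"dr":[0,0,0]},{"gripper":1,"translation":[0,0,-0.05],"dr":[0,0,0]},{"gripper":1,"translation":[0,0,0],"dr":[0,0,0]},{"gripper":0.3,"translation":[0,0,0],"dr":[0,0,0]},{"gripper":0.3,"translation":[0,0,0],"dr":[0,0,0]},{"gripper":0.3,"translation":[0,0,0],"dr":[0,0,0]},{"gripper":0.3,"translation":[0,0,0],"dr":[0,0,0]},{"gripper":0.3,"translation":[0,0,0.3],"dr":[0,0,0]},{"gripper":0.3,"translation":[0,0,0.3],"dr":[0,0,0]},{"gripper":0.3,"translation":[0,0,0.05],"dr":[0,0,0]}]}}

```text
clock: 10.83
eef_pos: [545.1, 124.0, 146.5]
tcp_rot: [3.136, 0.001, 2.156]
contact_force: [2.7, 0.4, 0.1]
opening: 0.35
```

{"api": "jog_arm", "payload": {"deltas": [{"gripper":0,"translation":[-0.005,-0.248,0],"dr":[0,0,-0.0738]},{"gripper":0,"translation":[-0.005,-0.248,0],"dr":[0,0,-0.0738]},{"gripper":0,"translation":[-0.005,-0.248,0],"dr":[0,0,-0.0738]},{"gripper":0,"translation":[-0.005,-0.248,0],"dr":[0,0,-0.0738]},{"gripper":0,"translation":[-0.005,-0.248,0],"dr":[0,0,-0.0738]},{"gripper":0,"translation":[-0.005,-0.248,0],"dr":[0,0,-0.0738]},{"gripper":0,"translation":[-0.005,-0.248,0],"dr":[0,0,-0.0738]},{"gripper":0,"translation":[-0.005,-0.248,0],"dr":[0,0,-0.0738]},{"gripper":0,"translation":[-0.005,-0.248,0],"dr":[0,0,-0.0738]}]}}

```text
clock: 11.58
eef_pos: [538.2, -100.9, 142.1]
tcp_rot: [-3.142, -0.001, 1.107]
contact_force: [0.4, 1.1, -0.5]
opening: 0.502
```

{"api": "jog_arm", "payload": {"deltas": [{"gripper":0,"translation":[-0.005,-0.248,0],"dr":[0,0,-0.0738]},{"gripper":0,"translation":[-0.005,-0.248,0],"dr":[0,0,-0.0738]},{"gripper":0,"translation":[-0.005,-0.248,0],"dr":[0,0,-0.0738]},{"gripper":0,"translation":[-0.005,-0.248,0],"dr":[0,0,-0.0738]},{"gripper":0,"translation":[-0.005,-0.248,0],"dr":[0,0,-0.0738]},{"gripper":0,"translation":[-0.005,-0.248,0],"dr":[0,0,-0.0738]},{"gripper":0,"translation":[-0.005,-0.248,0],"dr":[0,0,-0.0738]},{"gripper":0,"translation":[-0.005,-0.248,0],"dr":[0,0,-0.0738]},{"gripper":0,"translation":[-0.005,-0.248,0],"dr":[0,0,-0.0738]},{"gripper":0,"translation":[0,0,0],"dr":[0,0,0]},{"gripper":0,"translation":[0,0,0],"dr":[0,0,0]}]}}

```text
clock: 12.5
eef_pos: [533.8, -323.9, 141.8]
tcp_rot: [-3.141, -0.0, 0.069]
contact_force: [0.3, 0.4, 0.2]
opening: 0.502
```

```bash
cat > look.py <<'E'
import sys
from h import *
s=r.grab_frame("scene");t=r.grab_frame("top");P=r.sense();print(P["eef_pos"],P["tcp_rot"],P["opening"])
k=sys.argv[1]; cv2.imwrite(f"pics/s{k}.png",s);cv2.imwrite(f"pics/t{k}.png",t)
for n,i in(("scene",s),("top",t)):
    for uv,p,w,h,a in blobs(n,i,10):
        if w<70 and p[0]>200:print(n,np.array(uv),p,"%.0f %.0f %.0f"%(w,h,a))
E
python3 look.py 5
```

```text
[ 533.79 -322.42  141.61] [-3.14  0.    0.07] 0.4973359744742799
scene [193.9 204.3] [ 765.31 -148.06] 41 30 77
scene [ 83.45 190.85] [1041.94 -397.26] 56 25 -89
scene [261.07 175.29] [ 506.33 -165.72] 51 31 -24
top [413.5 234.5] [ 490.57 -452.37] 49 14 -90
top [299.6  219.26] [ 532.25 -127.5 ] 57 13 -24
top [208.52 215.67] [540.94 132.27] 63 18 33
top [218.67 210.24] [556.69 103.66] 64 18 36
top [289. 130.] [794.19 -98.53] 36 35 1
```

{"api": "jog_arm", "payload": {"deltas": [{"gripper":0,"translation":[0,0,-0.3],"dr":[0,0,0]},{"gripper":0,"translation":[0,0,-0.3],"dr":[0,0,0]},{"gripper":0,"translation":[0,0,-0.3],"dr":[0,0,0]},{"gripper":0,"translation":[0,0,-0.2],"dr":[0,0,0]},{"gripper":0,"translation":[0,0,-0.15],"dr":[0,0,0]},{"gripper":0,"translation":[0,0,-0.05],"dr":[0,0,0]},{"gripper":0.4,"translation":[0,0,0],"dr":[0,0,0]},{"gripper":1,"translation":[0,0,0],"dr":[0,0,0]},{"gripper":1,"translation":[0,0,0],"dr":[0,0,0]},{"gripper":1,"translation":[0,0,0],"dr":[0,0,0]},{"gripper":1,"translation":[0,0,0],"dr":[0,0,0]},{"gripper":1,"translation":[0,0,0],"dr":[0,0,0]}]}}

```text
clock: 13.6
eef_pos: [534.4, -323.7, 12.4]
tcp_rot: [3.141, -0.001, 0.07]
contact_force: [0.1, -0.7, 0.6]
opening: 0.22
```

{"api": "jog_arm", "payload": {"deltas": [{"gripper":1,"translation":[0,0,0.15],"dr":[0,0,0]},{"gripper":1,"translation":[0,0,0.35],"dr":[0,0,0]},{"gripper":1,"translation":[0,0,0.35],"dr":[0,0,0]},{"gripper":1,"translation":[0,0,0.35],"dr":[0,0,0]},{"gripper":1,"translation":[0.02,0.3,0.1],"dr":[0,0,0.0219]},{"gripper":1,"translation":[0.02,0.3,0],"dr":[0,0,0.0219]},{"gripper":1,"translation":[0.02,0.3,0],"dr":[0,0,0.0219]},{"gripper":1,"translation":[0.02,0.3,0],"dr":[0,0,0.0219]},{"gripper":1,"translation":[0.02,0.3,0],"dr":[0,0,0.0219]},{"gripper":1,"translation":[0.02,0.3,0],"dr":[0,0,0.0219]},{"gripper":1,"translation":[0.02,0.3,0],"dr":[0,0,0.0219]},{"gripper":1,"translation":[0.02,0.3,0],"dr":[0,0,0.0219]}]}}

```text
clock: 14.6
eef_pos: [549.9, -82.1, 142.0]
tcp_rot: [3.141, -0.001, 0.346]
contact_force: [0.2, 0.8, -0.5]
opening: 0.213
```

{"api": "jog_arm", "payload": {"deltas": [{"gripper":1,"translation":[0.02,0.29,0],"dr":[0,0,0.0219]},{"gripper":1,"translation":[0.02,0.29,0],"dr":[0,0,0.0219]},{"gripper":1,"translation":[0.02,0.29,0],"dr":[0,0,0.0219]},{"gripper":1,"translation":[0.02,0.29,0],"dr":[0,0,0.0219]},{"gripper":1,"translation":[0.02,0.29,0],"dr":[0,0,0.0219]},{"gripper":1,"translation":[0.02,0.29,0],"dr":[0,0,0.0219]},{"gripper":1,"translation":[0.02,0.29,0],"dr":[0,0,0.0219]},{"gripper":1,"translation":[0,0,0],"dr":[0,0,0]},{"gripper":1,"translation":[0,0,0],"dr":[0,0,0]}]}}

```text
clock: 15.35
eef_pos: [564.0, 120.8, 141.8]
tcp_rot: [3.141, -0.0, 0.588]
contact_force: [0.4, 0.2, -0.9]
opening: 0.213
```

{"api": "jog_arm", "payload": {"deltas": [{"gripper":1,"translation":[0,-0.01,-0.3],"dr":[0,0,0]},{"gripper":1,"translation":[0,0,-0.3],"dr":[0,0,0]},{"gripper":1,"translation":[0,0,-0.05],"dr":[0,0,0]},{"gripper":1,"translation":[0,0,0],"dr":[0,0,0]},{"gripper":0.3,"translation":[0,0,0],"dr":[0,0,0]},{"gripper":0.3,"translation":[0,0,0],"dr":[0,0,0]},{"gripper":0.3,"translation":[0,0,0],"dr":[0,0,0]},{"gripper":0.3,"translation":[0,0,0],"dr":[0,0,0]},{"gripper":0.3,"translation":[0,0,0.3],"dr":[0,0,0]},{"gripper":0.3,"translation":[0,0,0.3],"dr":[0,0,0]},{"gripper":0.3,"translation":[0,0,0.05],"dr":[0,0,0]}]}}

```text
clock: 16.27
eef_pos: [566.7, 119.1, 146.7]
tcp_rot: [3.139, -0.006, 0.586]
contact_force: [1.3, 1.1, 0.6]
opening: 0.346
```

{"api": "jog_arm", "payload": {"deltas": [{"gripper":0,"translation":[-0.035,-0.282,0],"dr":[0,0,-0.0187]},{"gripper":0,"translation":[-0.035,-0.282,0],"dr":[0,0,-0.0187]},{"gripper":0,"translation":[-0.035,-0.282,0],"dr":[0,0,-0.0187]},{"gripper":0,"translation":[-0.035,-0.282,0],"dr":[0,0,-0.0187]},{"gripper":0,"translation":[-0.035,-0.282,0],"dr":[0,0,-0.0187]},{"gripper":0,"translation":[-0.035,-0.282,0],"dr":[0,0,-0.0187]},{"gripper":0,"translation":[-0.035,-0.282,0],"dr":[0,0,-0.0187]},{"gripper":0,"translation":[-0.035,-0.282,0],"dr":[0,0,-0.0187]},{"gripper":0,"translation":[-0.035,-0.282,0],"dr":[0,0,-0.0187]},{"gripper":0,"translation":[-0.035,-0.282,0],"dr":[0,0,-0.0187]}]}}

```text
clock: 17.1
eef_pos: [528.8, -164.9, 142.1]
tcp_rot: [3.141, -0.001, 0.29]
contact_force: [0.2, 0.2, -0.6]
opening: 0.497
```

```bash
python3 look.py 6
```

```text
[ 528.86 -166.75  142.11] [ 3.14 -0.    0.29] 0.4995464577321036
scene [194. 204.] [ 764.45 -148.  ] 40 25 65
scene [ 83.53 190.59] [1042.77 -398.15] 54 24 89
scene [261.51 175.15] [ 504.59 -166.41] 45 34 -31
top [411.  234.5] [ 490.54 -445.16] 63 14 -90
top [328.42 233.51] [ 492.12 -209.2 ] 44 23 4
top [299.6  219.27] [ 532.23 -127.48] 57 13 -24
top [289. 130.] [794.19 -98.53] 36 35 1
```

{"api": "jog_arm", "payload": {"deltas": [{"gripper":0,"translation":[-0.035,-0.28,0],"dr":[0,0,-0.0187]},{"gripper":0,"translation":[-0.035,-0.28,0],"dr":[0,0,-0.0187]},{"gripper":0,"translation":[-0.035,-0.28,0],"dr":[0,0,-0.0187]},{"gripper":0,"translation":[-0.035,-0.28,0],"dr":[0,0,-0.0187]},{"gripper":0,"translation":[-0.035,-0.28,0],"dr":[0,0,-0.0187]},{"gripper":0,"translation":[-0.035,-0.28,0],"dr":[0,0,-0.0187]},{"gripper":0,"translation":[-0.035,-0.28,0],"dr":[0,0,-0.0187]},{"gripper":0,"translation":[-0.035,-0.28,0],"dr":[0,0,-0.0187]},{"gripper":0,"translation":[-0.035,-0.28,0],"dr":[0,0,-0.0187]},{"gripper":0,"translation":[-0.035,-0.28,0],"dr":[0,0,-0.0187]},{"gripper":0,"translation":[0,0,0],"dr":[0,0,0]},{"gripper":0,"translation":[0,0,0],"dr":[0,0,0]}]}}

```text
clock: 18.2
eef_pos: [493.9, -444.0, 141.6]
tcp_rot: [3.142, -0.0, -0.003]
contact_force: [-1.0, 1.7, -0.8]
opening: 0.504
```

{"api": "jog_arm", "payload": {"deltas": [{"gripper":0,"translation":[0,0,-0.3],"dr":[0,0,0]},{"gripper":0,"translation":[0,0,-0.3],"dr":[0,0,0]},{"gripper":0,"translation":[0,0,-0.3],"dr":[0,0,0]},{"gripper":0,"translation":[0,0,-0.2],"dr":[0,0,0]},{"gripper":0,"translation":[0,0,-0.15],"dr":[0,0,0]},{"gripper":0,"translation":[0,0,-0.05],"dr":[0,0,0]},{"gripper":0.4,"translation":[0,0,0],"dr":[0,0,0]},{"gripper":1,"translation":[0,0,0],"dr":[0,0,0]},{"gripper":1,"translation":[0,0,0],"dr":[0,0,0]},{"gripper":1,"translation":[0,0,0],"dr":[0,0,0]},{"gripper":1,"translation":[0,0,0],"dr":[0,0,0]},{"gripper":1,"translation":[0,0,0],"dr":[0,0,0]}]}}

```text
clock: 19.2
eef_pos: [494.5, -443.9, 12.6]
tcp_rot: [3.141, -0.001, -0.002]
contact_force: [-1.0, 1.0, 4.6]
opening: 0.215
```

{"api": "jog_arm", "payload": {"deltas": [{"gripper":1,"translation":[0,0,0.15],"dr":[0,0,0]},{"gripper":1,"translation":[0,0,0.35],"dr":[0,0,0]},{"gripper":1,"translation":[0,0,0.35],"dr":[0,0,0]},{"gripper":1,"translation":[0,0,0.35],"dr":[0,0,0]},{"gripper":1,"translation":[0.025,0.3,0.1],"dr":[0,0,0.02]},{"gripper":1,"translation":[0.025,0.3,0],"dr":[0,0,0.02]},{"gripper":1,"translation":[0.025,0.3,0],"dr":[0,0,0.02]},{"gripper":1,"translation":[0.025,0.3,0],"dr":[0,0,0.02]},{"gripper":1,"translation":[0.025,0.3,0],"dr":[0,0,0.02]},{"gripper":1,"translation":[0.025,0.3,0],"dr":[0,0,0.02]},{"gripper":1,"translation":[0.025,0.3,0],"dr":[0,0,0.02]},{"gripper":1,"translation":[0.025,0.3,0],"dr":[0,0,0.02]}]}}

```text
clock: 20.2
eef_pos: [514.0, -202.1, 142.8]
tcp_rot: [3.141, -0.001, 0.251]
contact_force: [0.5, -0.6, -0.3]
opening: 0.219
```

{"api": "jog_arm", "payload": {"deltas": [{"gripper":1,"translation":[0.025,0.3,0],"dr":[0,0,0.02]},{"gripper":1,"translation":[0.025,0.3,0],"dr":[0,0,0.02]},{"gripper":1,"translation":[0.025,0.3,0],"dr":[0,0,0.02]},{"gripper":1,"translation":[0.025,0.3,0],"dr":[0,0,0.02]},{"gripper":1,"translation":[0.025,0.3,0],"dr":[0,0,0.02]},{"gripper":1,"translation":[0.025,0.3,0],"dr":[0,0,0.02]},{"gripper":1,"translation":[0.025,0.3,0],"dr":[0,0,0.02]},{"gripper":1,"translation":[0.025,0.3,0],"dr":[0,0,0.02]},{"gripper":1,"translation":[0.025,0.3,0],"dr":[0,0,0.02]},{"gripper":1,"translation":[0.01,0.09,0],"dr":[0,0,0.034]},{"gripper":1,"translation":[0,0,0],"dr":[0,0,0]},{"gripper":1,"translation":[0,0,0],"dr":[0,0,0]}]}}

```text
clock: 21.2
eef_pos: [537.5, 75.8, 142.4]
tcp_rot: [3.141, -0.0, 0.586]
contact_force: [0.4, -1.2, -0.5]
opening: 0.214
```

{"api": "jog_arm", "payload": {"deltas": [{"gripper":1,"translation":[0.02,0.29,0],"dr":[0,0,0]},{"gripper":1,"translation":[0,0,-0.3],"dr":[0,0,0]},{"gripper":1,"translation":[0,0,-0.28],"dr":[0,0,0]},{"gripper":1,"translation":[0,0,0],"dr":[0,0,0]},{"gripper":0.3,"translation":[0,0,0],"dr":[0,0,0]},{"gripper":0.3,"translation":[0,0,0],"dr":[0,0,0]},{"gripper":0.3,"translation":[0,0,0],"dr":[0,0,0]},{"gripper":0.3,"translation":[0,0,0],"dr":[0,0,0]},{"gripper":0.3,"translation":[0,0,0.3],"dr":[0,0,0]},{"gripper":0.3,"translation":[0,0,0.3],"dr":[0,0,0]},{"gripper":0.3,"translation":[0,0,0.05],"dr":[0,0,0]}]}}

```text
clock: 22.12
eef_pos: [542.3, 104.9, 153.9]
tcp_rot: [3.139, -0.007, 0.585]
contact_force: [1.9, 0.2, 0.3]
opening: 0.351
```

{"api": "jog_arm", "payload": {"deltas": [{"gripper":0,"translation":[-0.01,-0.25,0],"dr":[0,0,0.04]},{"gripper":0,"translation":[-0.01,-0.25,0],"dr":[0,0,0.04]},{"gripper":0,"translation":[-0.01,-0.25,0],"dr":[0,0,0.04]},{"gripper":0,"translation":[-0.01,-0.25,0],"dr":[0,0,0.04]},{"gripper":0,"translation":[-0.01,-0.25,0],"dr":[0,0,0.04]},{"gripper":0,"translation":[-0.01,-0.25,0],"dr":[0,0,0.04]},{"gripper":0,"translation":[-0.01,-0.25,0],"dr":[0,0,0.04]},{"gripper":0,"translation":[-0.01,-0.25,0],"dr":[0,0,0.04]},{"gripper":0,"translation":[-0.01,-0.25,0],"dr":[0,0,0.045]}]}}

```text
clock: 22.87
eef_pos: [530.6, -121.9, 149.4]
tcp_rot: [3.14, -0.0, 1.162]
contact_force: [0.6, 0.6, 0.6]
opening: 0.499
```

```bash
python3 look.py 7; python3 - <<'E'
from h import *
s=cv2.imread("pics/s7.png");t=cv2.imread("pics/t7.png")
a=cv2.resize(s[110:260,200:350],(480,480),interpolation=2);b=cv2.resize(t[150:250,170:250],(320,400),interpolation=2)
o=np.zeros((480,800,3),np.uint8);o[:,:480]=a;o[:400,480:]=b
cv2.imwrite("pics/v7.png",o)
E
```

```text
[ 530.73 -123.43  149.38] [3.14 0.   1.16] 0.49900370713906167
scene [194.  204.5] [ 765.54 -146.22] 34 33 58
scene [ 83.36 190.66] [1043.26 -398.16] 54 24 89
scene [261.5 175. ] [ 504.73 -166.58] 45 34 -32
top [297. 268.] [ 394.81 -119.01] 34 17 -90
top [289. 130.] [794.19 -98.53] 36 35 1
```

View pics/v7.png

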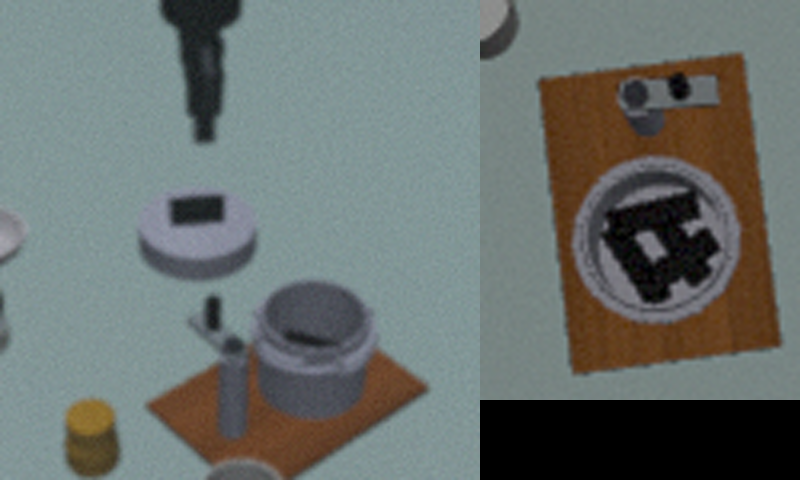

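All four sticks lie in the canister: crop (660,240) shows two crossed layers, well below the rim. The lid hasn't moved, and the gripper is above its bar. Next I'll grip the bar.

{"api": "jog_arm", "payload": {"deltas": [{"gripper":0,"translation":[0,0.01,-0.3],"dr":[0,0,0]},{"gripper":0,"translation":[0,0,-0.3],"dr":[0,0,0]},{"gripper":0,"translation":[0,0,-0.25],"dr":[0,0,0]},{"gripper":0,"translation":[0,0,-0.13],"dr":[0,0,0]},{"gripper":0,"translation":[0,0,-0.05],"dr":[0,0,0]},{"gripper":0,"translation":[0,0,0],"dr":[0,0,0]},{"gripper":0.4,"translation":[0,0,0],"dr":[0,0,0]},{"gripper":1,"translation":[0,0,0],"dr":[0,0,0]},{"gripper":1,"translation":[0,0,0],"dr":[0,0,0]},{"gripper":1,"translation":[0,0,0],"dr":[0,0,0]},{"gripper":1,"translation":[0,0,0],"dr":[0,0,0]},{"gripper":1,"translation":[0,0,0],"dr":[0,0,0]}], "squeeze": 60}}

```text
clock: 23.97
eef_pos: [531.6, -119.6, 47.1]
tcp_rot: [3.139, -0.001, 1.159]
contact_force: [-1.5, -0.1, 6.9]
opening: 0.139
```

{"api": "jog_arm", "payload": {"deltas": [{"gripper":1,"translation":[0,0,0.05],"dr":[0,0,0]},{"gripper":1,"translation":[0,0,0.25],"dr":[0,0,0]},{"gripper":1,"translation":[0,0,0.35],"dr":[0,0,0]},{"gripper":1,"translation":[0,0,0.35],"dr":[0,0,0]},{"gripper":1,"translation":[0,0,0.35],"dr":[0,0,0]},{"gripper":1,"translation":[0.02,0.233,0],"dr":[0,0,0.035]},{"gripper":1,"translation":[0.02,0.233,0],"dr":[0,0,0.035]},{"gripper":1,"translation":[0.02,0.233,0],"dr":[0,0,0.035]},{"gripper":1,"translation":[0.02,0.233,0],"dr":[0,0,0.035]},{"gripper":1,"translation":[0.02,0.233,0],"dr":[0,0,0.035]}]}}

```text
clock: 24.8
eef_pos: [540.4, -1.9, 181.5]
tcp_rot: [3.141, -0.0, 1.436]
contact_force: [0.4, 0.4, -2.1]
opening: 0.144
```

{"api": "jog_arm", "payload": {"deltas": [{"gripper":1,"translation":[0.02,0.233,0],"dr":[0,0,0.035]},{"gripper":1,"translation":[0.02,0.233,0],"dr":[0,0,0.035]},{"gripper":1,"translation":[0.02,0.233,0],"dr":[0,0,0.035]},{"gripper":1,"translation":[0.02,0.233,0],"dr":[0,0,0.035]},{"gripper":1,"translation":[0.02,0.233,0],"dr":[0,0,0.035]},{"gripper":1,"translation":[0,0,0],"dr":[0,0,0]},{"gripper":1,"translation":[0,0,0],"dr":[0,0,0]},{"gripper":1,"translation":[0,0,0],"dr":[0,0,0]}]}}

```text
clock: 25.47
eef_pos: [550.3, 113.2, 180.9]
tcp_rot: [3.142, 0.0, 1.708]
contact_force: [0.9, -0.2, -0.3]
opening: 0.144
```

```bash
python3 - <<'E'
from h import *
s=r.grab_frame("scene");t=r.grab_frame("top");P=r.sense();print(P["eef_pos"],P["tcp_rot"],P["opening"])
cv2.imwrite("pics/s8.png",s);cv2.imwrite("pics/t8.png",t)
a=cv2.resize(s[150:260,230:340],(480,480),interpolation=2);b=cv2.resize(t[150:250,170:250],(320,400),interpolation=2)
o=np.zeros((480,800,3),np.uint8);o[:,:480]=a;o[:400,480:]=b
cv2.imwrite("pics/v8.png",o)
E
```

```text
[550.32 112.72 180.78] [-3.14  0.    1.71] 0.14395299975089806
```

View pics/v8.png

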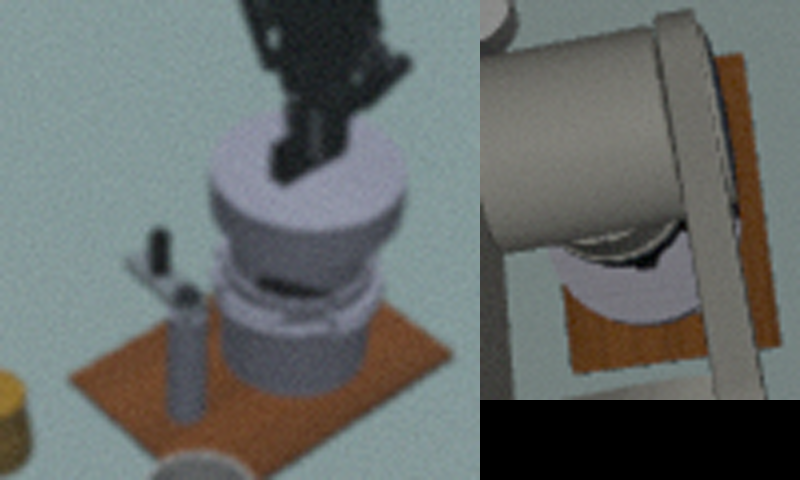

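```bash
python3 - <<'E'
from h import *
f=lambda x,y:(230+x/4.364-.4,150+y/4.364-.4)
print("lid scene",cast("scene",f(308,173),164), cast("scene",[f(209,173),f(407,173)],164))
# predicted circles: draw lid plate/skirt outlines at TCP xy and rim for comparison
s=cv2.imread("pics/s8.png");t=cv2.imread("pics/t8.png")
a=np.linspace(0,2*np.pi,73)
out=[]
for n,i,(x0,y0,w) in(("scene",s,(230,150,110)),("top",t,(165,150,90))):
    k=6; c=cv2.resize(i[y0:y0+w,x0:x0+w],None,fx=k,fy=k,interpolation=2)
    for cx,cy,z,R,col in((550.3,112.8,164,61.5,(0,0,255)),(550.3,112.8,134,61.5,(0,255,255)),(551,112,90,49.5,(0,255,0)),(551,112,8,49.5,(255,0,0))):
        u=proj(n,np.c_[cx+R*np.cos(a),cy+R*np.sin(a),0*a+z])
        for q in u: 
            q=((q-[x0,y0]+.5)*k-.5).round().astype(int); cv2.circle(c,tuple(int(v) for v in q),1,col,-1)
    out.append(cv2.resize(c,(400,400),interpolation=3))
cv2.imwrite("pics/v9.png",np.hstack(out))
E
```

```text
lid scene [[555.73 118.61 164.  ]] [[608.09  86.39 164.  ]
 [503.37 150.83 164.  ]]
```

View pics/v9.png

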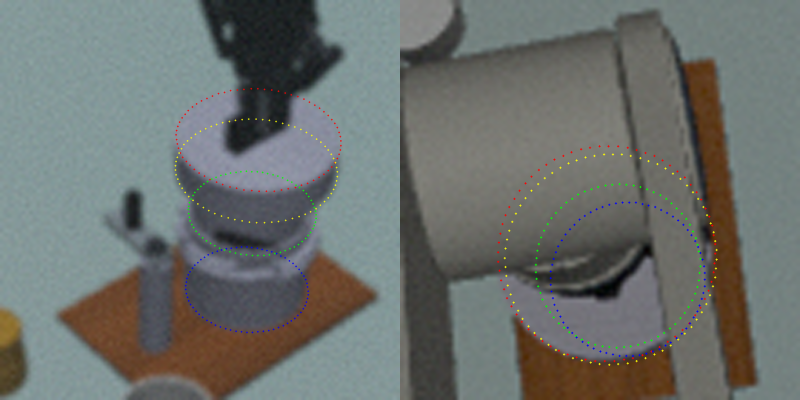

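The predicted lid and canister outlines fit the scene to about 1 mm. In the top view the lid's lower arc lies just inside the yellow circle, so the lid is within about 1 mm of the canister axis. I'll lower it gently and watch the force.

{"api": "jog_arm", "payload": {"deltas": [{"gripper":1,"translation":[0,0,-0.2],"dr":[0,0,0]},{"gripper":1,"translation":[0,0,-0.12],"dr":[0,0,0]},{"gripper":1,"translation":[0,0,-0.05],"dr":[0,0,0]},{"gripper":1,"translation":[0,0,-0.03],"dr":[0,0,0]},{"gripper":1,"translation":[0,0,0],"dr":[0,0,0]}]}}

```text
clock: 25.98
eef_pos: [550.1, 113.1, 139.9]
tcp_rot: [-3.14, 0.0, 1.708]
contact_force: [0.7, 0.5, -1.3]
opening: 0.14
```

{"api": "jog_arm", "payload": {"deltas": [{"gripper":1,"translation":[0,0,-0.03],"dr":[0,0,0]},{"gripper":1,"translation":[0,0,-0.03],"dr":[0,0,0]},{"gripper":1,"translation":[0,0,0],"dr":[0,0,0]}]}}

```text
clock: 26.23
eef_pos: [550.5, 113.6, 134.4]
tcp_rot: [-3.142, 0.0, 1.709]
contact_force: [-0.3, 0.0, -2.1]
opening: 0.145
```

{"api": "jog_arm", "payload": {"deltas": [{"gripper":1,"translation":[0,0,-0.03],"dr":[0,0,0]},{"gripper":1,"translation":[0,0,-0.03],"dr":[0,0,0]},{"gripper":1,"translation":[0,0,0],"dr":[0,0,0]}]}}

```text
clock: 26.48
eef_pos: [550.8, 113.0, 128.1]
tcp_rot: [3.141, 0.001, 1.709]
contact_force: [1.4, -4.9, -3.3]
opening: 0.146
```

{"api": "jog_arm", "payload": {"deltas": [{"gripper":1,"translation":[0,0,-0.02],"dr":[0,0,0]},{"gripper":1,"translation":[0,0,-0.01],"dr":[0,0,0]},{"gripper":1,"translation":[0,0,0],"dr":[0,0,0]}]}}

```text
clock: 26.73
eef_pos: [550.6, 113.2, 125.5]
tcp_rot: [3.142, 0.001, 1.709]
contact_force: [2.0, -5.2, -1.6]
opening: 0.144
```

{"api": "jog_arm", "payload": {"deltas": [{"gripper":1,"translation":[0.003,-0.012,0],"dr":[0,0,0]},{"gripper":1,"translation":[0,0,0],"dr":[0,0,0]}]}}

```text
clock: 26.9
eef_pos: [550.6, 112.6, 125.5]
tcp_rot: [-3.141, -0.001, 1.708]
contact_force: [0.1, -0.9, -1.7]
opening: 0.146
```

{"api": "jog_arm", "payload": {"deltas": [{"gripper":1,"translation":[0,0,-0.01],"dr":[0,0,0]},{"gripper":1,"translation":[0,0,-0.01],"dr":[0,0,0]},{"gripper":1,"translation":[0,0,0],"dr":[0,0,0]}]}}

```text
clock: 27.15
eef_pos: [550.6, 112.6, 123.5]
tcp_rot: [-3.141, -0.0, 1.709]
contact_force: [-1.3, -0.8, 1.2]
opening: 0.145
```

{"api": "jog_arm", "payload": {"deltas": [{"gripper":1,"translation":[0,0,-0.01],"dr":[0,0,0]},{"gripper":0.6,"translation":[0,0,0],"dr":[0,0,0]},{"gripper":0.6,"translation":[0,0,0],"dr":[0,0,0]},{"gripper":0.6,"translation":[0,0,0],"dr":[0,0,0]},{"gripper":0.6,"translation":[0,0,0],"dr":[0,0,0]},{"gripper":0.6,"translation":[0,0,0],"dr":[0,0,0]},{"gripper":0.6,"translation":[0,0,0],"dr":[0,0,0]}]}}

```text
clock: 27.73
eef_pos: [550.8, 112.4, 122.5]
tcp_rot: [-3.141, -0.0, 1.709]
contact_force: [-0.3, -1.3, 1.1]
opening: 0.201
```

```bash
python3 - <<'E'
from h import *
s=r.grab_frame("scene");P=r.sense();print(P["eef_pos"],P["tcp_rot"],P["opening"],P["contact_force"])
cv2.imwrite("pics/s10.png",s);a=np.linspace(0,2*np.pi,73)
x0,y0,w,k=230,150,110,5; c=cv2.resize(s[y0:y0+w,x0:x0+w],None,fx=k,fy=k,interpolation=2); c0=c.copy()
for cx,cy,z,R,col in((551,112,106,61.5,(0,0,255)),(551,112,76,61.5,(0,255,255)),(551,112,8,49.5,(255,0,0))):
    for q in proj("scene",np.c_[cx+R*np.cos(a),cy+R*np.sin(a),0*a+z]):
        q=((q-[x0,y0]+.5)*k-.5).round().astype(int); cv2.circle(c,tuple(int(v) for v in q),1,col,-1)
cv2.imwrite("pics/v10.png",cv2.resize(np.hstack([c,c0]),(800,400),interpolation=3))
E
```

```text
[550.76 112.4  122.5 ] [-3.14 -0.    1.71] 0.2045710818734414 [ 0.49 -0.45 -0.48]
```

View pics/v10.png

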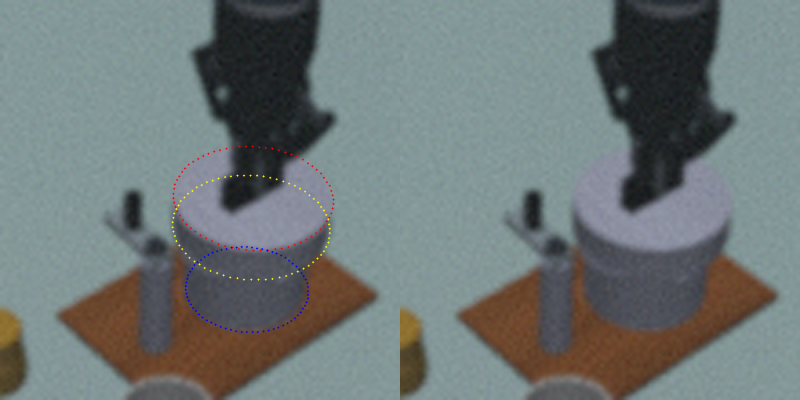

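The lid sits level and concentric on the thread: its outline matches the circles drawn for an origin height of 76 mm. With the bar loosely held, I'll turn it backward.

{"api": "jog_arm", "payload": {"deltas": [{"gripper":0.6,"translation":[0,0,0.02],"dr":[0,0,0]},{"gripper":0.6,"translation":[0,0,0],"dr":[0,0,0.05]},{"gripper":0.6,"translation":[0,0,0],"dr":[0,0,0.05]},{"gripper":0.6,"translation":[0,0,0],"dr":[0,0,0.05]},{"gripper":0.6,"translation":[0,0,0],"dr":[0,0,0.05]},{"gripper":0.6,"translation":[0,0,0],"dr":[0,0,0.05]},{"gripper":0.6,"translation":[0,0,0],"dr":[0,0,0.05]},{"gripper":0.6,"translation":[0,0,0],"dr":[0,0,0.05]},{"gripper":0.6,"translation":[0,0,0],"dr":[0,0,0]}]}}

```text
clock: 28.53
eef_pos: [552.3, 112.4, 126.3]
tcp_rot: [3.139, 0.002, 2.262]
contact_force: [0.1, -2.1, 11.5]
opening: 0.2
```

{"api": "jog_arm", "payload": {"deltas": [{"gripper":0.6,"translation":[0,0,0],"dr":[0,0,0.05]},{"gripper":0.6,"translation":[0,0,0],"dr":[0,0,0.05]},{"gripper":0.6,"translation":[0,0,0],"dr":[0,0,0.05]},{"gripper":0.6,"translation":[0,0,0],"dr":[0,0,0.05]},{"gripper":0.6,"translation":[0,0,0],"dr":[0,0,0.05]},{"gripper":0.6,"translation":[0,0,0],"dr":[0,0,0.05]},{"gripper":0.6,"translation":[0,0,0],"dr":[0,0,0]},{"gripper":0.6,"translation":[0,0,0],"dr":[0,0,0]}]}}

```text
clock: 29.2
eef_pos: [551.3, 112.4, 124.9]
tcp_rot: [3.141, 0.001, 2.727]
contact_force: [1.9, -0.8, 1.6]
opening: 0.203
```

```bash
cat > lidview.py <<'E'
import sys
from h import *
k0=sys.argv[1]; zo=float(sys.argv[2])
s=r.grab_frame("scene");P=r.sense();print(P["eef_pos"],P["tcp_rot"],P["opening"],P["contact_force"],P["wrist_torque"])
cv2.imwrite(f"pics/s{k0}.png",s);a=np.linspace(0,2*np.pi,73)
x0,y0,w,k=230,150,110,5; c=cv2.resize(s[y0:y0+w,x0:x0+w],None,fx=k,fy=k,interpolation=2); c0=c.copy()
for cx,cy,z,R,col in((551,112,zo+30,61.5,(0,0,255)),(551,112,zo,61.5,(0,255,255))):
    for q in proj("scene",np.c_[cx+R*np.cos(a),cy+R*np.sin(a),0*a+z]):
        q=((q-[x0,y0]+.5)*k-.5).round().astype(int); cv2.circle(c,tuple(int(v) for v in q),1,col,-1)
cv2.imwrite(f"pics/v{k0}.png",cv2.resize(np.hstack([c,c0]),(800,400),interpolation=3))
# lid height cue: first plate-to-skirt brightness step down the column through the lid axis front
A=cv2.imread("pics/s10.png")
for u in (285,292,299,306,313):
    f=lambda i: i[170:235,u-2:u+3].astype(float).mean((1,2))
    g=[np.gradient(cv2.GaussianBlur(f(i).reshape(-1,1),(1,5),0).ravel())for i in(A,s)]
    print(u,[170+int(np.argmin(x[20:]))+20 for x in g])
E
python3 lidview.py 11 71
```

```text
[551.31 112.33 124.8 ] [3.14 0.   2.73] 0.19590837842654263 [ 1.89 -1.52  2.52] [-0.19 -0.33 -0.08]
285 [215, 216]
292 [198, 219]
299 [218, 192]
306 [218, 219]
313 [216, 217]
```

View pics/v11.png

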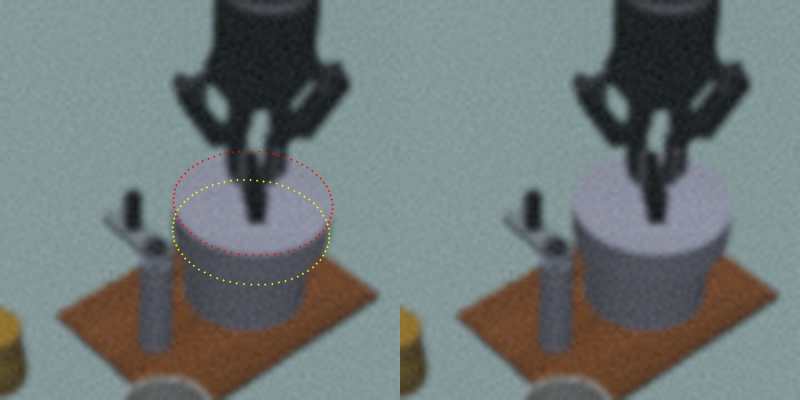

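{"api": "jog_arm", "payload": {"deltas": [{"gripper":0.6,"translation":[0,0,0],"dr":[0,0,0.03]},{"gripper":0.6,"translation":[0,0,0],"dr":[0,0,0]},{"gripper":0.4,"translation":[0,0,0],"dr":[0,0,0]},{"gripper":0.4,"translation":[0,0,0],"dr":[0,0,0]},{"gripper":0.4,"translation":[0,0,0],"dr":[0,0,0]},{"gripper":0.4,"translation":[0,0,0],"dr":[0,0,0]}]}}

```text
clock: 29.75
eef_pos: [550.3, 112.5, 124.3]
tcp_rot: [-3.141, -0.001, 2.776]
contact_force: [0.3, 0.0, 0.5]
opening: 0.301
```

```bash
cat > ht.py <<'E'
from h import *
# vertical subpixel shift of the lid's front (columns clear of the gripper) against the seated picture, 76 mm up
def shift(i,ref,u0,u1,v0=205,v1=232):
    def rows(j): return cv2.GaussianBlur(cv2.cvtColor(j,cv2.COLOR_BGR2GRAY).astype(np.float32),(0,0),1)[v0:v1,u0:u1]
    return cv2.phaseCorrelate(rows(ref)-rows(ref).mean(),rows(i)-rows(i).mean(),cv2.createHanningWindow((u1-u0,v1-v0),cv2.CV_32F))
def report(i):
    A=cv2.imread("pics/s10.png")
    k=(proj("scene",[551,50,76])-proj("scene",[551,50,77]))[0,1]
    for u in((284,316),(290,312),(280,320)):
        (dx,dy),q=shift(i,A,*u); print(u,"dy %.2f px -> origin %.1f mm (q %.2f)"%(dy,76-dy/k,q))
if __name__=="__main__":
    s=r.grab_frame("scene"); report(cv2.imread("pics/s11.png")); print("now"); report(s); cv2.imwrite("pics/snow.png",s)
E
python3 ht.py
```

```text
(284, 316) dy 1.24 px -> origin 71.2 mm (q 0.37)
(290, 312) dy 0.30 px -> origin 74.8 mm (q 0.33)
(280, 320) dy 1.73 px -> origin 69.3 mm (q 0.61)
now
(284, 316) dy 1.55 px -> origin 70.1 mm (q 0.37)
(290, 312) dy 1.89 px -> origin 68.7 mm (q 0.38)
(280, 320) dy 1.02 px -> origin 72.1 mm (q 0.40)
```

{"api": "jog_arm", "payload": {"deltas": [{"gripper":0.4,"translation":[0,0,-0.05],"dr":[0,0,0]},{"gripper":0.6,"translation":[0,0,0],"dr":[0,0,0]},{"gripper":0.6,"translation":[0,0,0],"dr":[0,0,0]},{"gripper":0.6,"translation":[0,0,0],"dr":[0,0,0]},{"gripper":0.6,"translation":[0,0,0],"dr":[0,0,-0.05]},{"gripper":0.6,"translation":[0,0,0],"dr":[0,0,-0.05]},{"gripper":0.6,"translation":[0,0,0],"dr":[0,0,-0.05]},{"gripper":0.6,"translation":[0,0,0],"dr":[0,0,-0.05]},{"gripper":0.6,"translation":[0,0,0],"dr":[0,0,-0.05]},{"gripper":0.6,"translation":[0,0,0],"dr":[0,0,-0.05]},{"gripper":0.6,"translation":[0,0,0],"dr":[0,0,-0.05]},{"gripper":0.6,"translation":[0,0,0],"dr":[0,0,-0.05]}]}}

```text
clock: 30.8
eef_pos: [551.8, 112.8, 119.6]
tcp_rot: [3.139, 0.001, 2.145]
contact_force: [6.2, 2.5, -8.3]
opening: 0.201
```

{"api": "jog_arm", "payload": {"deltas": [{"gripper":0.6,"translation":[0,0,0],"dr":[0,0,-0.05]},{"gripper":0.6,"translation":[0,0,0],"dr":[0,0,-0.05]},{"gripper":0.6,"translation":[0,0,0],"dr":[0,0,-0.05]},{"gripper":0.6,"translation":[0,0,0],"dr":[0,0,-0.05]},{"gripper":0.6,"translation":[0,0,0],"dr":[0,0,-0.05]},{"gripper":0.6,"translation":[0,0,0],"dr":[0,0,-0.05]},{"gripper":0.6,"translation":[0,0,0],"dr":[0,0,-0.05]},{"gripper":0.6,"translation":[0,0,0],"dr":[0,0,0]}]}}

```text
clock: 31.47
eef_pos: [551.5, 112.3, 118.3]
tcp_rot: [3.14, 0.001, 1.596]
contact_force: [10.7, 0.5, -18.1]
opening: 0.202
```

```bash
python3 -c "
from h import *
P=r.sense();print(P['tcp_rot'],P['opening'],P['contact_force'],P['wrist_torque'])"; python3 ht.py|sed -n '/now/,$p'
```

```text
[3.14 0.   1.6 ] 0.2020414574335975 [ 10.66   0.48 -18.11] [-0.05 -1.57  0.93]
now
(284, 316) dy 2.04 px -> origin 68.2 mm (q 0.79)
(290, 312) dy 1.93 px -> origin 68.6 mm (q 0.76)
(280, 320) dy 1.95 px -> origin 68.5 mm (q 0.91)
```

{"api": "jog_arm", "payload": {"deltas": [{"gripper":0.4,"translation":[0,0,0],"dr":[0,0,0]},{"gripper":0.4,"translation":[0,0,-0.02],"dr":[0,0,0]},{"gripper":0.58,"translation":[0,0,0],"dr":[0,0,0]},{"gripper":0.58,"translation":[0,0,0],"dr":[0,0,0]},{"gripper":0.58,"translation":[0,0,0],"dr":[0,0,-0.03]},{"gripper":0.58,"translation":[0,0,0],"dr":[0,0,-0.03]},{"gripper":0.58,"translation":[0,0,0],"dr":[0,0,-0.03]},{"gripper":0.58,"translation":[0,0,0],"dr":[0,0,0]}]}}

```text
clock: 32.18
eef_pos: [550.6, 112.5, 117.7]
tcp_rot: [-3.141, -0.0, 1.455]
contact_force: [1.1, -0.3, 0.3]
opening: 0.212
```

```bash
python3 -c "
from h import *
P=r.sense();print(P['tcp_rot'],P['opening'],P['contact_force'],P['wrist_torque'])"; python3 ht.py|sed -n '/now/,$p'
```

```text
[-3.14 -0.    1.46] 0.21183171967157247 [ 1.1  -0.28  0.25] [0.03 0.01 0.  ]
now
(284, 316) dy 2.44 px -> origin 66.6 mm (q 1.08)
(290, 312) dy 2.55 px -> origin 66.2 mm (q 1.05)
(280, 320) dy 2.52 px -> origin 66.3 mm (q 1.09)
```

{"api": "jog_arm", "payload": {"deltas": [{"gripper":0.58,"translation":[0,0,0],"dr":[0,0,-0.03]},{"gripper":0.58,"translation":[0,0,0],"dr":[0,0,-0.03]},{"gripper":0.58,"translation":[0,0,0],"dr":[0,0,0]}]}}

```text
clock: 32.48
eef_pos: [550.7, 112.5, 117.7]
tcp_rot: [-3.142, -0.0, 1.363]
contact_force: [0.0, 0.7, 0.5]
opening: 0.212
```

```bash
python3 -c "
from h import *
P=r.sense();print(P['tcp_rot'],P['opening'],P['contact_force'],P['wrist_torque'])"; python3 ht.py|sed -n '/now/,$p'
```

```text
[-3.14 -0.    1.36] 0.21154629967617128 [0.04 0.74 0.53] [ 0.   -0.01 -0.01]
now
(284, 316) dy 2.50 px -> origin 66.4 mm (q 0.69)
(290, 312) dy 2.55 px -> origin 66.2 mm (q 0.98)
(280, 320) dy 2.92 px -> origin 64.8 mm (q 0.75)
```

{"api": "jog_arm", "payload": {"deltas": [{"gripper":0.58,"translation":[0,0,0],"dr":[0,0,-0.03]},{"gripper":0.58,"translation":[0,0,0],"dr":[0,0,-0.03]},{"gripper":0.58,"translation":[0,0,0],"dr":[0,0,0]}]}}

```text
clock: 32.78
eef_pos: [550.8, 112.0, 117.7]
tcp_rot: [3.141, 0.001, 1.27]
contact_force: [0.4, -2.7, 1.3]
opening: 0.213
```

```bash
python3 -c "
from h import *
P=r.sense();print(P['tcp_rot'],P['opening'],P['contact_force'],P['wrist_torque'])"
```

```text
[3.14 0.   1.27] 0.21293891530697712 [ 0.36 -2.66  1.27] [-0.49 -0.02  0.35]
```

{"api": "jog_arm", "payload": {"deltas": [{"gripper":0.58,"translation":[0,0,0],"dr":[0,0,-0.03]},{"gripper":0.58,"translation":[0,0,0],"dr":[0,0,-0.02]},{"gripper":0.58,"translation":[0,0,0],"dr":[0,0,0]}]}}

```text
clock: 33.03
eef_pos: [551.1, 111.8, 117.8]
tcp_rot: [3.141, 0.001, 1.194]
contact_force: [0.3, -5.7, 1.7]
opening: 0.213
```

```bash
python3 -c "
from h import *
P=r.sense();print(P['tcp_rot'],P['opening'],P['contact_force'],P['wrist_torque'])"; python3 ht.py|sed -n '/now/,$p'
```

```text
[3.14 0.   1.19] 0.21308460844647267 [ 0.26 -5.73  1.68] [-0.87 -0.13  1.02]
now
(284, 316) dy 2.38 px -> origin 66.9 mm (q 0.99)
(290, 312) dy 2.38 px -> origin 66.8 mm (q 1.03)
(280, 320) dy 2.50 px -> origin 66.4 mm (q 1.14)
```

Torque climbs to 1 N m at p of about -0.23 allowing for slack, and the height reads about 66.5 mm, so the lid is at the hard stop. I'll let go, back off and check before touching the latch.

{"api": "jog_arm", "payload": {"deltas": [{"gripper":0.2,"translation":[0,0,0],"dr":[0,0,0.05]},{"gripper":0.2,"translation":[0,0,0],"dr":[0,0,0.05]},{"gripper":0.2,"translation":[0,0,0],"dr":[0,0,0]},{"gripper":0.2,"translation":[0,0,0],"dr":[0,0,0]},{"gripper":0.2,"translation":[0,0,0.2],"dr":[0,0,0]},{"gripper":0.2,"translation":[0,0,0.3],"dr":[0,0,0]},{"gripper":0.2,"translation":[0,0,0.3],"dr":[0,0,0]},{"gripper":0.2,"translation":[0,-0.3,0],"dr":[0,0,0.07]},{"gripper":0.2,"translation":[0,-0.3,0],"dr":[0,0,0.07]},{"gripper":0.2,"translation":[0,-0.3,0],"dr":[0,0,0.07]},{"gripper":0.2,"translation":[0,-0.3,0],"dr":[0,0,0.07]}]}}

```text
clock: 34.0
eef_pos: [550.7, -8.5, 197.9]
tcp_rot: [3.141, -0.0, 1.792]
contact_force: [0.7, 0.7, -0.9]
opening: 0.401
```

{"api": "jog_arm", "payload": {"deltas": [{"gripper":0.2,"translation":[0,-0.3,0],"dr":[0,0,0.07]},{"gripper":0.2,"translation":[0,-0.3,0],"dr":[0,0,0.07]},{"gripper":0.2,"translation":[0,-0.3,0],"dr":[0,0,0.07]},{"gripper":0.2,"translation":[0,0,0],"dr":[0,0,0.07]},{"gripper":0.2,"translation":[0,0,0],"dr":[0,0,0.07]}]}}

```text
clock: 34.42
eef_pos: [550.7, -99.2, 197.5]
tcp_rot: [3.141, -0.0, 2.338]
contact_force: [-0.1, 0.4, 0.8]
opening: 0.399
```

```bash
python3 ht.py|sed -n '/now/,$p'; python3 - <<'E'
from h import *
P=r.sense();print(P["eef_pos"],P["tcp_rot"])
s=r.grab_frame("scene");t=r.grab_frame("top")
cv2.imwrite("pics/s12.png",s);cv2.imwrite("pics/t12.png",t)
for uv,p,w,h,a in blobs("top",t,124,amin=10): 
    if w<120 and p[0]>300: print(np.array(uv),p,"%.0f %.0f %.1f"%(w,h,a))
a=cv2.resize(s[150:260,230:340],(480,480),interpolation=2);b=cv2.resize(t[150:250,170:250],(320,400),interpolation=2)
o=np.zeros((480,800,3),np.uint8);o[:,:480]=a;o[:400,480:]=b
cv2.imwrite("pics/v12.png",o)
E
```

```text
now
(284, 316) dy 2.33 px -> origin 67.0 mm (q 1.01)
(290, 312) dy 2.44 px -> origin 66.6 mm (q 1.02)
(280, 320) dy 2.01 px -> origin 68.3 mm (q 0.59)
[550.65 -98.46 197.47] [ 3.14 -0.    2.35]
[282.  268.5] [395.59 -68.75] 26 18 -89.7
[295.24 211.55] [ 542.64 -103.66] 39 21 -85.8
[212.5 208. ] [550.68 112.17] 52 13 0.4
[219.5 171.5] [648.81  96.85] 16 11 0.9
[289. 130.] [761.9  -88.62] 33 32 0.5
```

View pics/v12.png

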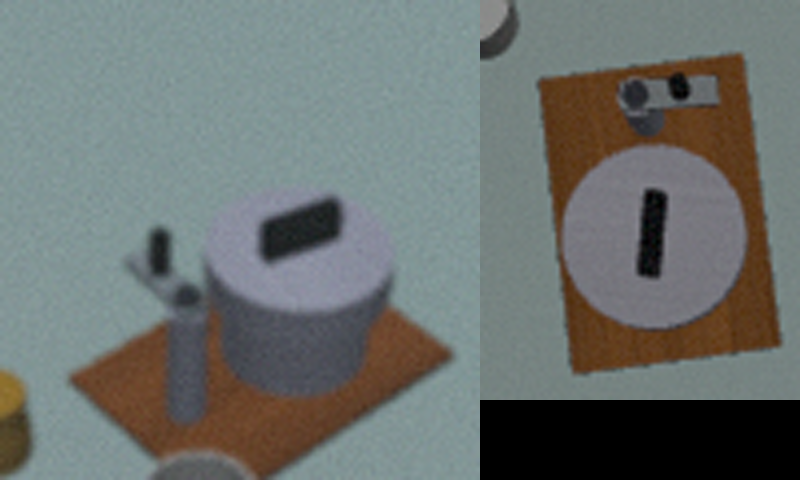

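The lid is centred at (550.7,112.2), as measured at bar height. The top crop shows the bar from (655,190) to (648,277). I'll fit the bar angle properly before closing the latch.

```bash
python3 - <<'E'
from h import *
for k in(0,12):
  t=cv2.imread(f"pics/t{k}.png"); g=cv2.GaussianBlur(t.max(2),(0,0),.6)
  c0=(212,208) if k else (299,219)
  ys,xs=np.mgrid[c0[1]-20:c0[1]+20,c0[0]-17:c0[0]+17]; 
  w=np.clip(90-g[ys,xs].astype(float),0,60).ravel()
  m=w>8; W=cast("top",np.c_[xs.ravel(),ys.ravel()][m],124 if k else 58)[:,:2]; w=w[m]
  mu=(W*w[:,None]).sum(0)/w.sum(); D=W-mu; e,v=np.linalg.eigh((D*w[:,None]).T@D/w.sum()); d=v[:,1]; print(mu,np.degrees(np.arctan(d[1]/d[0])),np.sqrt(12*e))
E
```

```text
[ WARN:0@0.039] global loadsave.cpp:275 findDecoder imread_('pics/t0.png'): can't open/read file: check file path/integrity
Traceback (most recent call last):
AttributeError: 'NoneType' object has no attribute 'max'
```

```bash
cp pics/top0.png pics/t0.png; python3 - <<'E'
from h import *
for k in(0,12):
  t=cv2.imread(f"pics/t{k}.png"); g=cv2.GaussianBlur(t.max(2),(0,0),.6)
  c0=(212,208) if k else (299,219)
  ys,xs=np.mgrid[c0[1]-17:c0[1]+17,c0[0]-14:c0[0]+14]; 
  w=np.clip(90-g[ys,xs].astype(float),0,60).ravel()
  m=w>8; W=cast("top",np.c_[xs.ravel(),ys.ravel()][m],124 if k else 58)[:,:2]; w=w[m]
  mu=(W*w[:,None]).sum(0)/w.sum(); D=W-mu; e,v=np.linalg.eigh((D*w[:,None]).T@D/w.sum()); d=v[:,1]; print(mu,np.degrees(np.arctan(d[1]/d[0])),np.sqrt(12*e))
E
```

```text
[ 528.24 -122.19] -24.31418545197847 [13.6  55.02]
[550.77 112.07] -3.9132285211326847 [14.14 54.9 ]
```

{"api": "jog_arm", "payload": {"deltas": [{"gripper":0.2,"translation":[0.14,0.276,0],"dr":[0,0,0]},{"gripper":0.2,"translation":[0.14,0.276,0],"dr":[0,0,0]},{"gripper":0.2,"translation":[0.14,0.276,0],"dr":[0,0,0]},{"gripper":0.2,"translation":[0.14,0.276,0],"dr":[0,0,0]},{"gripper":0.2,"translation":[0.14,0.276,0],"dr":[0,0,0]},{"gripper":0.2,"translation":[0.14,0.276,0],"dr":[0,0,0]},{"gripper":0.2,"translation":[0.14,0.276,0],"dr":[0,0,0]},{"gripper":0.2,"translation":[0,0,0],"dr":[0,0,0]},{"gripper":0.2,"translation":[0,0,-0.3],"dr":[0,0,0]},{"gripper":0.2,"translation":[0,0,-0.1],"dr":[0,0,0]},{"gripper":0.2,"translation":[0,0,0],"dr":[0,0,0]}]}}

```text
clock: 35.48
eef_pos: [646.2, 95.5, 154.3]
tcp_rot: [-3.137, -0.004, 2.335]
contact_force: [-0.3, -0.0, -0.4]
opening: 0.402
```

```bash
python3 - <<'E'
from h import *
s=r.grab_frame("scene");P=r.sense()["eef_pos"];print(P); cv2.imwrite("pics/s13.png",s)
i=s.copy()
for d,c in((0,(0,0,255)),(-10,(0,255,0))):
    u=proj("scene",P+[0,0,d])[0]; cv2.circle(i,tuple(int(round(x)) for x in u),1,c,-1)
cv2.imwrite("pics/v13.png",cv2.resize(i[150:260,220:330],(550,550),interpolation=2))
E
```

```text
[647.23  95.35 156.1 ]
```

View pics/v13.png

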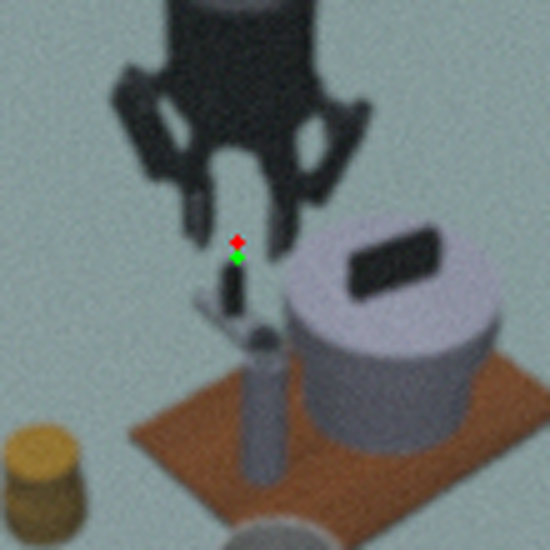

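The open jaws straddle the peg at crop (232,290), and the lid bar sits clear to the right. I'll lower, pinch and swing.

{"api": "jog_arm", "payload": {"deltas": [{"gripper":0.2,"translation":[0,0,-0.2],"dr":[0,0,0]},{"gripper":0.2,"translation":[0,0,-0.1],"dr":[0,0,0]},{"gripper":0.2,"translation":[0,0,0],"dr":[0,0,0]},{"gripper":0.5,"translation":[0,0,0],"dr":[0,0,0]},{"gripper":1,"translation":[0,0,0],"dr":[0,0,0]},{"gripper":1,"translation":[0,0,0],"dr":[0,0,0]},{"gripper":1,"translation":[0,0,0],"dr":[0,0,0]},{"gripper":1,"translation":[0,0,0],"dr":[0,0,0]}], "squeeze": 20}}

```text
clock: 36.2
eef_pos: [649.6, 94.5, 128.6]
tcp_rot: [3.141, 0.002, 2.337]
contact_force: [1.1, -4.7, -3.2]
opening: 0.147
```

{"api": "jog_arm", "payload": {"deltas": [{"gripper":1,"translation":[-0.047,0,0],"dr":[0,0,0]},{"gripper":1,"translation":[-0.046,0.007,0],"dr":[0,0,0]},{"gripper":1,"translation":[-0.045,0.014,0],"dr":[0,0,0]},{"gripper":1,"translation":[-0.043,0.021,0],"dr":[0,0,0]},{"gripper":1,"translation":[-0.038,0.027,0],"dr":[0,0,0]},{"gripper":1,"translation":[0,0,0],"dr":[0,0,0]}]}}

```text
clock: 36.7
eef_pos: [626.1, 100.7, 128.5]
tcp_rot: [-3.139, 0.001, 2.337]
contact_force: [-3.4, -7.9, 1.4]
opening: 0.145
```

{"api": "jog_arm", "payload": {"deltas": [{"gripper":1,"translation":[-0.033,0.033,0],"dr":[0,0,0]},{"gripper":1,"translation":[-0.028,0.038,0],"dr":[0,0,0]},{"gripper":1,"translation":[-0.022,0.042,0],"dr":[0,0,0]},{"gripper":1,"translation":[-0.015,0.044,0],"dr":[0,0,0]},{"gripper":1,"translation":[-0.005,0.03,0],"dr":[0,0,0]},{"gripper":1,"translation":[0,0,0],"dr":[0,0,0]}]}}

```text
clock: 37.2
eef_pos: [617.8, 120.0, 128.8]
tcp_rot: [3.141, 0.003, 2.337]
contact_force: [3.8, -6.7, -1.7]
opening: 0.152
```

{"api": "jog_arm", "payload": {"deltas": [{"gripper":1,"translation":[0,0.02,0],"dr":[0,0,0]},{"gripper":1,"translation":[0,0.01,0],"dr":[0,0,0]},{"gripper":1,"translation":[0,0,0],"dr":[0,0,0]}]}}

```text
clock: 37.45
eef_pos: [617.7, 120.4, 128.7]
tcp_rot: [-3.139, 0.005, 2.338]
contact_force: [2.1, -19.3, 0.7]
opening: 0.148
```

{"api": "jog_arm", "payload": {"deltas": [{"gripper":0.2,"translation":[0,-0.01,0],"dr":[0,0,0]},{"gripper":0.2,"translation":[0,0,0],"dr":[0,0,0]},{"gripper":0.2,"translation":[0,0,0],"dr":[0,0,0]},{"gripper":0.2,"translation":[0,0,0],"dr":[0,0,0]},{"gripper":0.2,"translation":[0,0,0.2],"dr":[0,0,0]},{"gripper":0.2,"translation":[0,0,0.3],"dr":[0,0,0]},{"gripper":0.2,"translation":[0,0,0.3],"dr":[0,0,0]},{"gripper":0.2,"translation":[-0.1,-0.3,0],"dr":[0,0,0]},{"gripper":0.2,"translation":[-0.1,-0.3,0],"dr":[0,0,0]},{"gripper":0.2,"translation":[-0.1,-0.3,0],"dr":[0,0,0]},{"gripper":0.2,"translation":[-0.1,-0.3,0],"dr":[0,0,0]},{"gripper":0.2,"translation":[-0.1,-0.3,0],"dr":[0,0,0]}]}}

```text
clock: 38.45
eef_pos: [566.0, -27.6, 208.0]
tcp_rot: [3.141, 0.0, 2.338]
contact_force: [1.4, -0.5, -0.6]
opening: 0.397
```

{"api": "jog_arm", "payload": {"deltas": [{"gripper":0.2,"translation":[-0.1,-0.3,0],"dr":[0,0,0]},{"gripper":0.2,"translation":[-0.1,-0.3,0],"dr":[0,0,0]},{"gripper":0.2,"translation":[0,0,0],"dr":[0,0,0]},{"gripper":0.2,"translation":[0,0,0],"dr":[0,0,0]}]}}

```text
clock: 38.78
eef_pos: [546.3, -87.8, 207.9]
tcp_rot: [3.141, 0.0, 2.335]
contact_force: [0.1, -0.3, -0.5]
opening: 0.401
```

```bash
python3 ht.py|sed -n '/now/,$p'; python3 - <<'E'
from h import *
P=r.sense();print(P["eef_pos"],P["contact_force"])
s=r.grab_frame("scene");t=r.grab_frame("top")
for n,i in(("top",t),("scene",s)):
  for uv,p,w,h,a in blobs(n,i,138,amin=8):
    if 400<p[0]<700 and 50<p[1]<170: print(n,np.array(uv),p,"%.0f %.0f %.1f"%(w,h,a))
print(proj("top",[615.3,120.9,130]),proj("scene",[615.3,120.9,130]))
a=cv2.resize(s[150:260,230:340],(480,480),interpolation=2);b=cv2.resize(t[150:250,170:250],(320,400),interpolation=2)
o=np.zeros((480,800,3),np.uint8);o[:,:480]=a;o[:400,480:]=b
cv2.imwrite("pics/v14.png",o)
E
```

```text
now
(284, 316) dy 2.53 px -> origin 66.3 mm (q 0.91)
(290, 312) dy 2.45 px -> origin 66.6 mm (q 1.00)
(280, 320) dy 2.60 px -> origin 66.0 mm (q 0.97)
[546.75 -86.87 207.92] [ 0.   -0.1  -0.06]
top [212.5 208. ] [549.17 111.06] 52 13 0.4
top [209.3 183.1] [614.05 120.57] 15 10 27.2
scene [281. 209.] [627.64 134.44] 32 5 56.5
scene [298.25 202.32] [573.5  136.11] 58 25 -3.0
[[209.44 183.12]] [[281.98 206.76]]
```

View pics/v14.png

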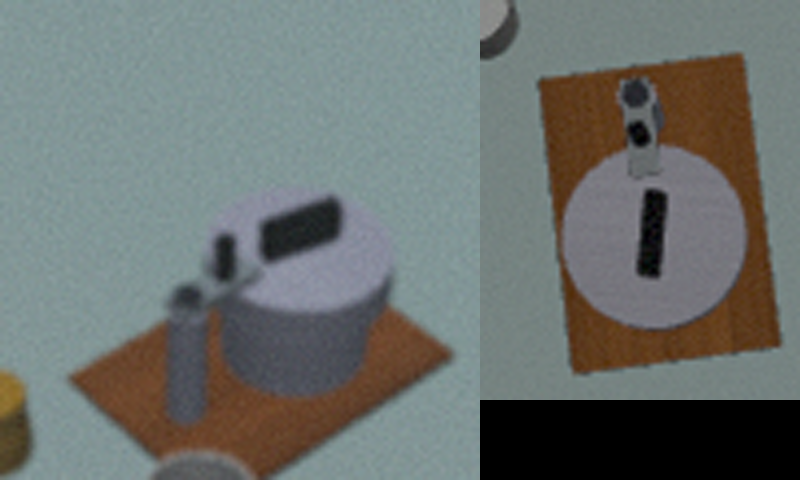

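The latch nose lies over the lid's edge. The peg is at top-view pixel (209.3,183.1), against (209.4,183.1) predicted for fully shut. The arm is clear, so I'll hand it in.

```bash
python3 -c "
from rig import r
print(r.sign_off())"
```

```text
the job is handed in; nothing more can be done
None
```

The job is done and handed in at about 39 s of robot time. Hand-in gave no verdict, so what follows rests on my own measurements.

**What I did**
- **Sticks:** I put all four sticks found on the table into the canister. The top view showed two crossed layers, well below the rim.
- **Lid:** I set the lid on with its bar pointing at the post and the grip loosened. I turned it back about 1.05 rad until it dropped, then forward to the stop. The wrist felt about 1 N m at the stop.
- **Latch:** I pinched the peg and swung the latch shut against its stop. It pushed back with about 19 N.

**Last checks**
- **Lid:** it is centred within about 1 mm, and its bar is at p ≈ -0.21, against -0.23 given for the stop. The camera puts its origin 66.0 to 66.6 mm up, just under the 67.0 mm limit. One of the three readings taken before latching was noisy and said 68.3 mm.
- **Latch:** the peg was within 0.2 px of its predicted shut position in the top view.
- **Robot:** it ended clear, with no contact force.

**What disagreed or is less certain**
- **Fingertips:** they reached only about 5 to 10 mm past the reported TCP, not the 25 mm stated. My first grasp closed above the stick, so I repeated it lower.
- **Dropped step:** the camera heights after turning back were scattered, 68.7 to 72.1 mm. The stronger evidence for the drop is that the lid then sank all the way when turned forward.
- **Jars, cup and dish:** I never worked near them. Of these, only the clear jar was measured again, last just before the latch step, and it hadn't moved.

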